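# Park the mixer's selector at off and load a second tube carrier on the tote's bail arms

## Task

The rocking mixer has lost its supply and must be made safe and loaded before the power returns. First set its forward-off-reverse lever (on the control box with the two guard plates) to the upright centre off detent; only then swing both wire bail arms of the tote on the mixer fully in so that they lie flat over the tote, and then pick up the tube carrier, keep it upright and lower it without dropping it onto the two bails, level, squarely in line with the tote and centred over it, and let go. Leave the lever of the other control box switched as it is and do not shove the glassware, dishes or bottle about.

Things in the scene. Friction and masses are not known exactly. Their poses are not given: they have to be found in the camera images.
- selector_box: the mixer's control box, grey, 120 (x) x 90 (y) x 50 mm high, fixed to the bench at any yaw; origin at the centre of its underside, z up. Its mark: two upright steel guard plates on its top (70 mm long in x, 4 mm thick, 38 mm high) at y = 34 and -34 mm, parallel to the lever's swing.
- selector_knob (a point): centre of the black ball knob (26 mm diameter) on the mixer's forward-off-reverse lever, an 11 mm steel rod that rises between the guard plates. The knob's centre is 70 mm from the hinge, which lies 45 mm above the bench at the box's centre, its axis along the box's y; upright, the knob's centre is 115 mm above the bench. The point's axes turn with the lever: y the hinge axis, z along the lever.
- selector (a joint): angle of that lever in rad: 0 upright = off; +0.42 leaning to its box's +x = forward; -0.42 = to -x, reverse. A spring detent holds each of the three positions: let go within about 0.2 rad of upright the lever snaps to off, otherwise to the side. About 4 N at the knob moves it. It starts at forward.
- stirrer_knob (a point): the same kind of knob and lever on the other control box (90 x 90 x 50 mm high, without guard plates), which belongs to other equipment and is to be left alone. The two boxes may change places.
- stirrer (a joint): angle of that other lever in rad; starts at about -0.42, and is to stay there.
- tote_rim (a point): centre of the open top, at rim height, of the grey tote fixed on the rocking mixer. The tote is 190 (x) x 130 (y) x 70 mm high with 5 mm walls; the mixer under it is a white and aluminium block 230 x 170 x 60 mm high, fixed to the bench, so the rim is 130 mm above the bench. z is up. Tubes lie on the tote's floor, up to 25 mm above its underside.
- bail_a (a joint): angle in rad of the wire bail arm at the tote's +x end: 0 lies level, pointing outwards beyond the tote's end; 1.57 stands upright; 3.14 lies level, fully in, over the tote's opening (stops at 0 and 3.14). The hinge has friction: the bail stays where it is left; about 1 N at its cross bar moves it. Starts out or raised by up to 0.8 rad.
- bail_a_bar (a point): middle of that bail's cross bar. The bail is a U of 9 mm round steel wire: two 50 mm legs and a 123 mm cross bar along the tote's y. Its hinge axis is along the tote's y, at x = 85 mm from the tote's centre and 5 mm above the rim; so the bar lies at x = 135 mm when out and 35 mm when in, its centre line 5 mm above the rim both times. Round its middle there is free space for fingers.
- bail_b (a joint): the same for the bail at the tote's -x end: 0 outwards, 3.14 fully in.
- bail_b_bar (a point): middle of that bail's cross bar, the mirror image of the other: hinge at x = -85 mm, bar at x = -135 mm when out and -35 mm when in.
- carrier_center (a point): centre, half-way up (62.5 mm above its flat underside), of the loose grey tube carrier: an open box 150 (x) x 104 (y) x 60 mm high holding upright capped tubes up to 72 mm high, 0.35 to 0.6 kg. z is up. On the swung-in bails its underside is 9.5 mm above the tote's rim and this point 72 mm above it. Its base is smaller than the tote's opening: without the bails it would drop inside.
- carrier_handle (a point): centre of the carrier's fixed handle, a bar over its middle along its x, 110 mm long, 18 mm wide (y) and 18 mm high, on two posts at x = 45 and -45 mm; 53.5 mm above the carrier's centre point, 116 mm above its underside. Its top is 125 mm above the underside.
- beaker_mid (a point): bystander: glass beaker, 70 mm wide, 90 mm high; point half-way up
- flask_mid (a point): bystander: conical glass flask, 76 mm wide at its foot, 115 mm high; point half-way up
- washbottle_mid (a point): bystander: white plastic bottle, 60 mm wide, 150 mm high; point half-way up
- dishes_mid (a point): bystander: stack of clear flat dishes, 90 mm wide, 50 mm high; point half-way up
Things that resemble listed ones, but are neither listed nor needed, are in the scene too. Leave any blue look-alike of the selector_box alone.

How it is judged:
On the way, in this order (a step that is already met when the one before it is completed fails the run):
1. the mixer's lever stands at its centre off detent, with both bails not yet in (value of joint selector between -0.08 and 0.08 rad and not (value of joint each of bail_a, bail_b above 3 rad)), for 0.2 s.
2. with the lever still at off, both bails are swung fully in and carry nothing yet (value of joint selector between -0.08 and 0.08 rad and value of joint each of bail_a, bail_b above 3 rad and contact force between carrier and mixer below 0.1 N), for 0.2 s.
At the end, for the whole second after the job is handed in: selector within 0.08 rad of upright; both bails within 0.14 rad of fully in; carrier at rest on them (its centre 66 to 78 mm above the rim), tilted under 0.06 rad, centred on the tote within 20 mm each way, in line with it within 0.17 rad, either way round (value of joint selector between -0.08 and 0.08 rad and value of joint each of bail_a, bail_b above 3 rad and x of carrier_center in the frame of tote_rim between -0.02 and 0.02 m and y of carrier_center in the frame of tote_rim between -0.02 and 0.02 m and z of carrier_center in the frame of tote_rim between 0.066 and 0.078 m and angle between carrier_center's own z axis and vertical below 0.06 rad and angle between the x axis of carrier_center and the x axis of tote_rim, either way round below 0.17 rad and linear speed of carrier below 0.02 m/s); the robot touches nothing.
It fails at once if a bail was swung in before the mixer's lever was at off (not (value of joint selector between -0.08 and 0.08 rad) and value of joint any of bail_a, bail_b above 1.5 rad).
It fails at once if the other control box's lever was moved out of its position (value of joint stirrer above -0.25 rad).
It fails at once if the carrier was dropped (linear speed of carrier above 0.5 m/s and contact force between the fingers and carrier below 0.3 N).
It fails at once if the carrier was tipped (angle between carrier_center's own z axis and vertical above 0.6 rad).
It fails at once if a bystander was shoved by more than 30 mm (distance of any of beaker_mid, flask_mid, washbottle_mid, dishes_mid from where it was at the start of the episode above 0.03 m).
It also fails if it takes over 64 s, if anything falls off the work surface, if the arm or the gripper's body presses on something with over 40 N, if the wrist force passes 120 N, or if a joint passes its speed limit or range.

## Robot

A 7-joint arm with a two-finger parallel gripper is mounted at the origin on the work surface. World frame = base frame: x ahead of the robot, y to its left, z up, the work surface at z = 0. Lengths are in m, angles in rad, forces in N, time in s.
With the tool pointing down it reaches from about 0.425 to 1.025 m from the base axis. Payload 3.6 kg.
Tool frame: the origin (TCP) lies midway between the tips of the shut fingers; the grasp point (between the pads) lies behind it (r.grip_point_offset is the x of the grasp point in the tool frame, in m); x points along the fingers, y is the direction in which the jaws open and shut, and the axes are right-handed (so a half turn about x gives the same grasp; the last joint's range is limited). The gripper opens to 85 mm and grips with 20 to 120 N. Pads are 22 mm wide; open, the fingers measure 114 mm over their backs; the gripper's body (76 mm by 85 mm) begins 54 mm behind the grasp point. The pads swing forward as they close: fully open they stand 13 mm farther back than shut.
Start: joints at [-1.381, 0.591, 0.048, 1.609, -0.033, 0.943, -0.034], TCP at [0.203, 0.696, 0.231] pointing down, gripper open.
Joint ranges: [-2.69, 2.69], [-0.47, 2.24], [-1.27, 1.36], [0.19, 2.51], [-1.53, 4.68], [0.08, 2.07], [-3.09, 3.09]. Speed limits (rad/s): [2.57, 2.57, 3.14, 3.14, 3.14, 3.14, 3.14].

## Interface

Orientations are given as a unit quaternion [w, x, y, z].
In Python, from cell import r, eyes gives the robot as it stands.
- The arm moves only by the tool servo_tool, never from a script. Its argument "increments" is a list of rows, each a list of 2 entries, a list of its own where there are three numbers: the shift along the tool's x, y, z in mm, then the turn about the tool's x in rad. In form: [[[tx, ty, tz], spin], ...]. A call has 1 to 20 rows; each row is the pose to reach, as a shift and turn from the pose commanded when the call began, along the tool's axes at that moment; what a row does not reach only later rows make up. A row lasts 1/10 s, in which the tool goes at most 50 mm and 8.59 degrees, less where a joint would pass 70% of its speed; a pose out of reach is approached as far as the arm can. A call with a gripper value outside its range is refused whole. "grip" is the finger opening in mm, from 0 to 85.4, set as the call begins (left out, the last holds). The fingers move at their own pace and stop on an object; the grip force is fixed at half the most. Time passes only in rows, so rows that repeat a pose let the fingers close. It gives the time, the measured TCP pose, the force and the opening at its end, in the units of the state.
- r.state(): the state, without advancing time (a new reading comes with each control period).
- eyes.read_camera(name): name is "side" or "top"; returns (picture, depth): 400x640x3 uint8, red, green, blue; 400x640 float32, m along the optical axis (not along the pixel's ray), 0 where there is no reading.
- eyes.get_calibration(name): a dict with "camera_matrix" (3x3 intrinsics, pixels), "distortion" ([k1, k2, p1, p2, k3] as OpenCV has them; the pictures are not rectified), "R" (3x3) and "t" (3): a world point X has camera coordinates R X + t. Camera axes: x right, y down, z forward; pixel columns grow to the right and rows downward; lengths in m; the calibration is good to about 2 mm. A picture is of the moment at which its call begins. get_calibration takes no time and is no camera call.
- r.sign_off(): hands the job in, once; it reports no verdict.
The state is a dict: "time": time; "joints": joint angles; "joint_vel": joint speeds; "effort": joint torques, N m; "eef_pos": TCP position; "orientation": TCP orientation; "ft_force": force on the tool from outside, world axes, zero at the start; "moment": the same for the moment, N m; "gripper_width": finger opening in m.
Only numpy, scipy, OpenCV 4.12 (cv2) and the standard library are available. Lean on these libraries where they do the work, as an engineer would, in place of code of your own. Each camera call takes 0.05 s, during which the arm holds its last target.

## Working session

There is one attempt and no reset: what is moved stays moved. The work goes in short steps, Python scripts to look and compute and a tool call to move; the robot and the scene stay as the last step left them, time stands still between calls to the robot, and variables do not carry over. Pictures are saved under pics/ and viewed, and the job is handed in when it is done.

Besides the shell and the picture viewer there is one more tool, called after "Call:" by a JSON object that holds its "op" and its "data", one argument or row to a line. servo_tool: Moves the arm, as the interface text tells. Its arguments: {"type":"object","properties":{"increments":{"type":"array","items":{"type":"array"}},"grip":{"type":"number"}},"required":["increments"]}

```bash
ls; mkdir -p pics
python3 - <<'E'
from cell import r, eyes
import cv2,numpy as np
print(r.state()); print(r.grip_point_offset)
for n in("side","top"):
    p,d=eyes.read_camera(n); c=eyes.get_calibration(n)
    print(n,c); cv2.imwrite(f"pics/{n}0.png",p[:,:,::-1]); np.savez(f"{n}0.npz",p=p,d=d)
E
```

```text
pics
{'time': 0.0, 'joints': array([-1.38051926,  0.5921315 ,  0.04829934,  1.60985149, -0.03329847,
        0.9426974 , -0.03373862]), 'joint_vel': array([ 2.36727195e-04,  2.75361353e-04, -1.73079604e-03,  7.82770869e-04,
       -9.94346292e-05,  4.18235334e-04, -9.29791315e-04]), 'effort': array([-4.80650579e-05, -5.48688304e+01,  1.54621102e+00, -1.98129129e+01,
        9.32157825e-03,  8.80804262e-03,  1.94505660e-06]), 'eef_pos': array([0.20274686, 0.69519635, 0.23012109]), 'orientation': array([ 0.69993416,  0.09917485,  0.70007087, -0.10078337]), 'ft_force': array([ 0.27417977,  0.0801375 , -0.67695674]), 'moment': array([ 0.00297859, -0.00919352, -0.00242257]), 'gripper_width': 0.08516107915705907}
-0.0187
side {'camera_matrix': array([[457.41191104,   0.        , 315.8592004 ],
       [  0.        , 457.41191104, 197.73326884],
       [  0.        ,   0.        ,   1.        ]]), 'distortion': array([-0.06143738,  0.        ,  0.        ,  0.        ,  0.        ]), 'R': array([[ 0.65745521, -0.75329295, -0.01738907],
       [-0.58616443, -0.49681609, -0.63998831],
       [ 0.47345951,  0.4309565 , -0.76818786]]), 't': array([-0.40276729,  0.31335159,  1.23978641])}
top {'camera_matrix': array([[447.74531628,   0.        , 320.13787586],
       [  0.        , 447.74531628, 198.56436289],
       [  0.        ,   0.        ,   1.        ]]), 'distortion': array([-0.08182629,  0.        ,  0.        ,  0.        ,  0.        ]), 'R': array([[-0.00221592, -0.99977037, -0.02131411],
       [-0.99606828,  0.00409433, -0.08849418],
       [ 0.08856112,  0.02103421, -0.99584863]]), 't': array([-0.05310883,  0.52938795,  1.45637834])}
```

View pics/side0.png

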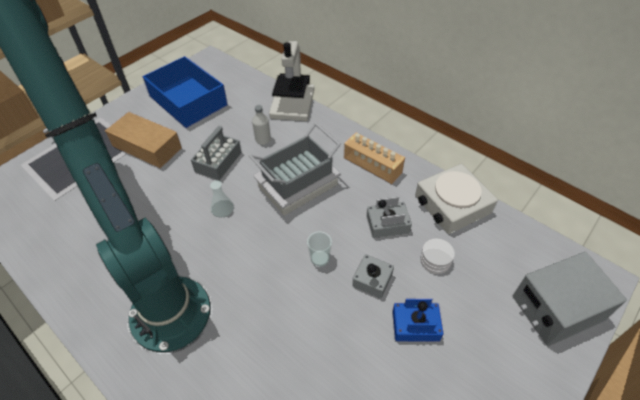

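View pics/top0.png

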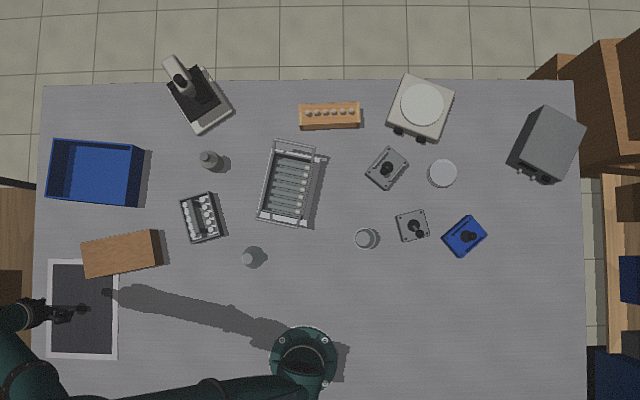

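The side view shows the mixer and tote at about (297,175), the carrier at (216,155), the guarded grey box at (390,215) and the other box at (373,275). In the top view the tote is at (290,183), the carrier at (203,217) and the guarded box at (387,168). I'll zoom in next.

```bash
cat > h.py <<'E'
import numpy as np,cv2
from cell import r,eyes
C={n:eyes.get_calibration(n) for n in("side","top")}
def ray(n,uv):
    c=C[n]; q=cv2.undistortPoints(np.array([[uv]],float),c["camera_matrix"],c["distortion"])[0,0]
    d=c["R"].T@np.array([q[0],q[1],1]); o=-c["R"].T@c["t"]; return o,d
def onz(n,uv,z):
    o,d=ray(n,uv); return o+d*(z-o[2])/d[2]
def proj(n,X):
    c=C[n]; return cv2.projectPoints(np.atleast_2d(np.array(X,float)),cv2.Rodrigues(c["R"])[0],c["t"],c["camera_matrix"],c["distortion"])[0][:,0]
def cloud(n,d):
    c=C[n]; v,u=np.mgrid[0:400,0:640]
    q=cv2.undistortPoints(np.stack([u,v],-1).reshape(-1,1,2).astype(float),c["camera_matrix"],c["distortion"]).reshape(400,640,2)
    P=np.dstack([q,np.ones((400,640))])*d[...,None]
    return (P-c["t"])@c["R"]
def tri(a,b):
    o1,d1=ray("side",a);o2,d2=ray("top",b)
    s=np.linalg.lstsq(np.stack([d1,-d2],1),o2-o1,rcond=None)[0]
    A=o1+d1*s[0];B=o2+d2*s[1];return (A+B)/2,np.linalg.norm(A-B)
def shoot(tag):
    out={}
    for n in("side","top"):
        p,d=eyes.read_camera(n); cv2.imwrite(f"pics/{n}{tag}.png",p[:,:,::-1]); np.savez(f"{n}{tag}.npz",p=p,d=d); out[n]=(p,d)
    return out
def crop(n,tag,u0,v0,w,h,s,name):
    p=np.load(f"{n}{tag}.npz")["p"][v0:v0+h,u0:u0+w,::-1]
    cv2.imwrite(f"pics/{name}.png",cv2.resize(p,None,fx=s,fy=s,interpolation=cv2.INTER_CUBIC))
E
python3 - <<'E'
from h import *
crop("top",0,170,120,170,125,4.5,"ct")
crop("top",0,350,135,150,130,4.5,"cb")
crop("side",0,180,100,180,130,4.4,"cs")
crop("side",0,340,180,120,120,4.8,"csb")
for n in("side","top"):
    d=np.load(f"{n}0.npz")["d"]; W=cloud(n,d); print(n,(d==0).mean())
    for b in [(600,300)]: print(W[b[1]-(250 if n=="top" else 150),b[0]-240])
E
```

```text
side 0.0037890625
[ 0.77545766 -0.05549779  0.07189119]
top 0.00427734375
[ 1.37163201 -0.24784192 -0.73628079]
```

View pics/ct.png

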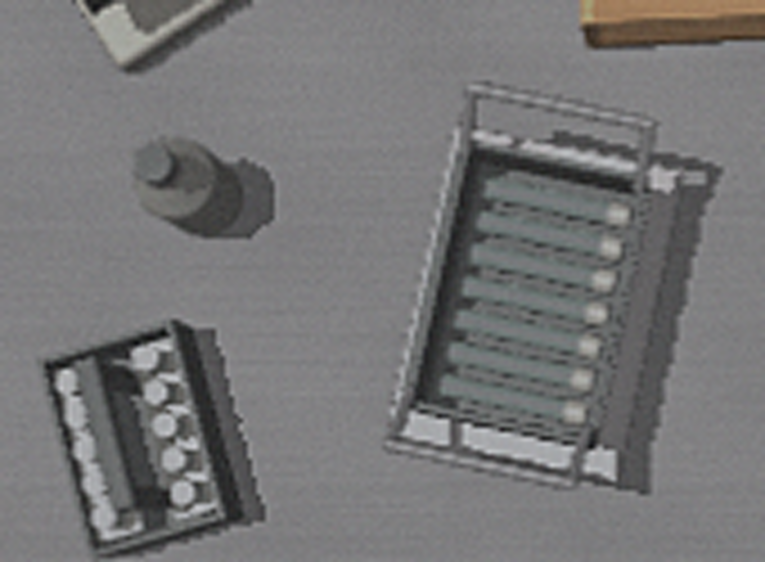

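View pics/cb.png

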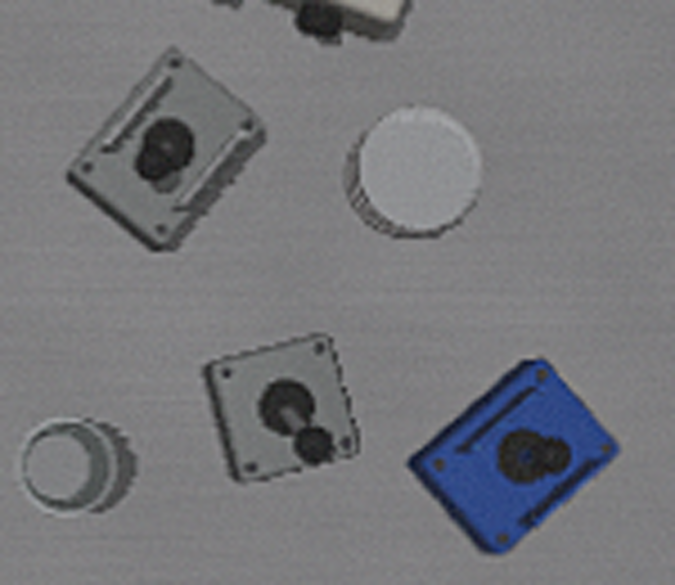

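View pics/cs.png

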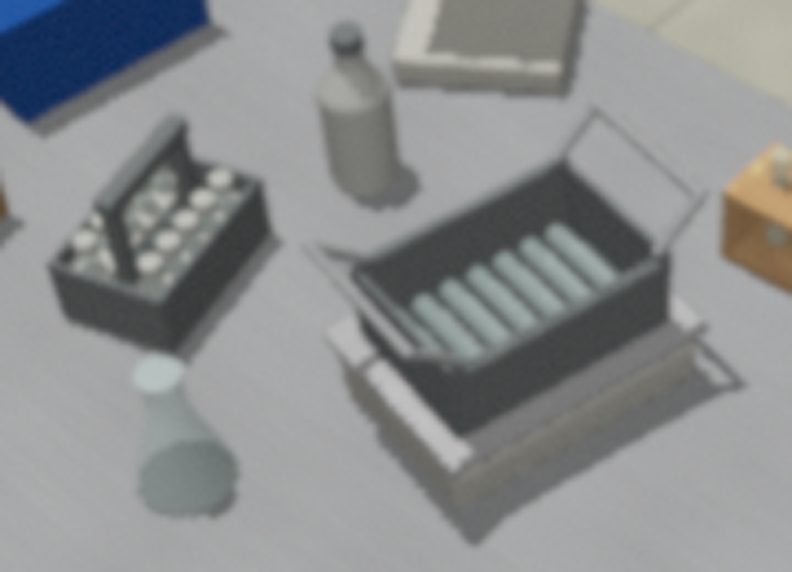

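View pics/csb.png

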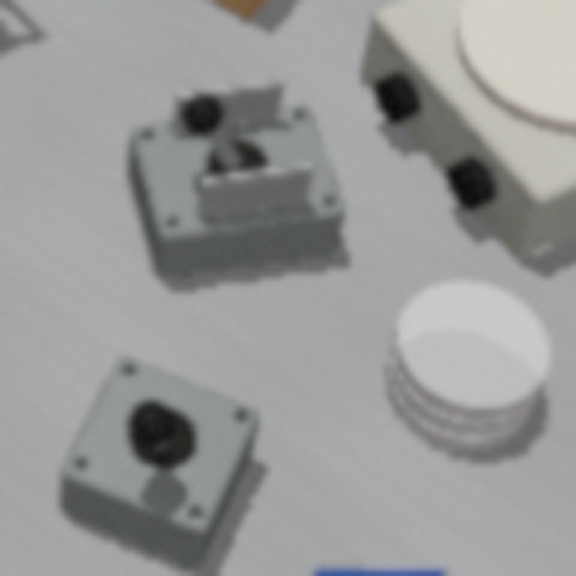

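Run:
```python
from h import *
T=np.load("top0.npz");S=np.load("side0.npz");Wt=cloud("top",T["d"]);Ws=cloud("side",S["d"])
def box(W,u0,v0,u1,v1,z0,z1,nm):
    P=W[v0:v1,u0:u1].reshape(-1,3);P=P[(P[:,2]>z0)&(P[:,2]<z1)]
    (c,s,a)=cv2.minAreaRect(P[:,:2].astype(np.float32));print(nm,len(P),np.round(c,4),np.round(s,4),round(a,1),P[:,2].mean().round(4), cv2.boxPoints((c,s,a)).round(3).tolist())
print("table z",Wt[230:250,300:340,2].mean(),Ws[300:320,280:320,2].mean())
box(Wt,362,143,412,193,.042,.058,"sel t")
box(Ws,362,192,415,240,.042,.058,"sel s")
box(Wt,393,205,432,245,.042,.058,"stir t")
box(Ws,350,250,397,298,.042,.058,"stir s")
for W,p in((Wt,(362,143,412,193)),(Ws,(362,192,415,240))):
    Q=W[p[1]:p[3],p[0]:p[2]];Q=Q[Q[...,2]>.1];print("knob cand",len(Q),Q.mean(0),Q.max(0),Q.min(0))
print(tri((340+203/4.8,180+113/4.8),(350+155/4.5,135+160/4.5)))
# carrier
for W,p in((Wt,(172,185,235,250)),(Ws,(185,125,245,185))):
    Q=W[p[1]:p[3],p[0]:p[2]].reshape(-1,3);H=Q[(Q[:,2]>.112)&(Q[:,2]<.14)]
    print("handle",len(H),cv2.minAreaRect(H[:,:2].astype(np.float32)),np.percentile(H[:,2],[5,50,95]))
    box(W,p[0],p[1],p[2],p[3],.045,.08,"carrier rim")
for W,p in((Wt,(250,130,330,235)),(Ws,(245,120,350,220))):
    box(W,*p,.122,.134,"tote rim")
    Q=W[p[1]:p[3],p[0]:p[2]].reshape(-1,3);Q=Q[(Q[:,2]>.137)&(Q[:,2]<.25)];print("bails",len(Q));
    for q in Q[np.argsort(Q[:,0])][::max(1,len(Q)//25)]:print(q.round(3),end=" ")
    print()
# bystanders
box(Wt,430,155,462,190,.04,.06,"dishes");box(Wt,350,222,385,252,.07,.1,"beaker");box(Wt,238,242,268,272,.03,.13,"flask");box(Wt,195,145,232,178,.03,.16,"bottle")
```

```text
table z 0.005344010677282034 0.0006780708201487545
sel t 820 [ 0.6301 -0.2727] [0.0898 0.1195] 50.4 0.0498 [[0.5550000071525574, -0.26899999380111694], [0.6480000019073486, -0.3449999988079071], [0.7049999833106995, -0.2759999930858612], [0.6129999756813049, -0.20000000298023224]]
sel s 725 [ 0.6295 -0.2797] [0.0916 0.1215] 50.1 0.0491 [[0.5540000200271606, -0.2759999930858612], [0.6470000147819519, -0.3540000021457672], [0.7059999704360962, -0.28299999237060547], [0.6119999885559082, -0.20600000023841858]]
stir t 678 [ 0.4395 -0.354 ] [0.0898 0.0919] 13.8 0.0497 [[0.38499999046325684, -0.3199999928474426], [0.40700000524520874, -0.4090000092983246], [0.49399998784065247, -0.3880000114440918], [0.47200000286102295, -0.29899999499320984]]
stir s 858 [ 0.4407 -0.36  ] [0.094  0.0911] 13.9 0.0487 [[0.3840000033378601, -0.3269999921321869], [0.4059999883174896, -0.41600000858306885], [0.4970000088214874, -0.3930000066757202], [0.4749999940395355, -0.30399999022483826]]
knob cand 63 [ 0.55381335 -0.21144981  0.46733843] [ 0.61908616 -0.08589789  1.49604815] [ 0.39821036 -0.26525969  0.103
[... 2768 characters left out ...]
99876022339]]
beaker 114 [ 0.3974 -0.1948] [0.0662 0.0656] 89.6 0.0864 [[0.36399999260902405, -0.2280000001192093], [0.4300000071525574, -0.2280000001192093], [0.4300000071525574, -0.16200000047683716], [0.36500000953674316, -0.16200000047683716]]
flask 273 [0.3373 0.167 ] [0.0588 0.0504] 20.4 0.0745 [[0.3009999990463257, 0.18000000715255737], [0.3190000057220459, 0.13300000131130219], [0.37400001287460327, 0.15399999916553497], [0.35600000619888306, 0.20100000500679016]]
bottle 373 [0.6512 0.3005] [0.0573 0.0592] 51.5 0.1019 [[0.6100000143051147, 0.296999990940094], [0.6570000052452087, 0.25999999046325684], [0.6919999718666077, 0.3050000071525574], [0.6460000276565552, 0.3409999907016754]]
```

```bash
cat >> h.py <<'E'
from scipy.spatial.transform import Rotation as Ro
def inc(target,yaw=None,s=None):
    """target TCP world; yaw = desired direction (deg) of tool y axis mod 180"""
    s=s or r.state(); q=s["orientation"];R=Ro.from_quat(q,scalar_first=True).as_matrix()
    v=R.T@(np.array(target)-s["eef_pos"])*1000
    y=R[:,1]; cur=np.degrees(np.arctan2(y[1],y[0])); out=0
    if yaw is not None:
        out=-((yaw-cur+90)%180-90)  # tool x down: spin +  = yaw -
    print("R",R.round(3).tolist(),"cur yaw",cur.round(2),"inc",v.round(1),"spin deg",round(out,2),"rad",round(np.radians(out),3),"J7",s["joints"][6].round(2))
E
python3 - <<'E'
from h import *
inc((0.6,-0.25,.2),141)
s=r.state();print(proj("top",s["eef_pos"]),proj("side",s["eef_pos"]))
# box corners by ray/plane from top-view depth mask vs. side
T=np.load("top0.npz");S=np.load("side0.npz")
W={"top":cloud("top",T["d"]),"side":cloud("side",S["d"])}
def rect(n,p,z0,z1,z,nm):
    w=W[n][p[1]:p[3],p[0]:p[2]];m=(w[...,2]>z0)&(w[...,2]<z1)
    v,u=np.nonzero(m);P=np.array([onz(n,(a+p[0],b+p[1]),z)[:2] for a,b in zip(u,v)],np.float32)
    c,s_,a=cv2.minAreaRect(P);print(nm,n,np.round(c,4),np.round(s_,4),round(a,2))
rect("top",(362,143,412,193),.042,.058,.05,"sel");rect("side",(362,192,415,240),.042,.058,.05,"sel")
rect("top",(393,205,432,245),.042,.058,.05,"stir");rect("side",(350,250,397,298),.042,.058,.05,"stir")
rect("top",(172,185,235,250),.05,.066,.06,"car");rect("side",(185,125,245,185),.05,.066,.06,"car")
rect("top",(250,130,330,235),.122,.134,.13,"tote");rect("side",(245,120,350,220),.122,.134,.13,"tote")
rect("top",(172,185,235,250),.118,.135,.125,"handle");rect("side",(192,125,230,175),.115,.135,.125,"handle")
E
```

```text
R [[-0.0, 0.28, 0.96], [-0.002, 0.96, -0.28], [-1.0, -0.002, 0.0]] cur yaw 73.75 inc [  32.  -796.3  645.9] spin deg -67.25 rad -1.174 J7 -0.03
[[ 61.43919257 304.94407086]] [[ 71.07365803 106.13713117]]
sel top [ 0.6291 -0.2718] [0.0895 0.1186] 50.48
sel side [ 0.626  -0.2807] [0.0936 0.1207] 49.7
stir top [ 0.4393 -0.353 ] [0.0897 0.0905] 13.87
stir side [ 0.4374 -0.3619] [0.0932 0.0904] 14.23
car top [0.4678 0.3386] [0.152  0.1057] 16.57
car side [0.4692 0.3287] [0.1572 0.1116] 15.63
tote top [0.5648 0.0458] [0.1385 0.1902] 77.77
tote side [0.5636 0.0396] [0.1421 0.1935] 77.68
handle top [0.4676 0.338 ] [0.1092 0.0184] 15.44
handle side [0.465  0.3258] [0.1114 0.0232] 14.59
```

Call:
{"op": "servo_tool", "data": {
  "increments": [
    [[-50,0,0],0],
    [[-70,-40,33],-0.1],
    [[-70,-80,66],-0.2],
    [[-70,-120,98],-0.35],
    [[-70,-160,131],-0.5],
    [[-70,-200,163],-0.6],
    [[-70,-240,196],-0.75],
    [[-70,-280,229],-0.9],
    [[-70,-320,261],-1.0],
    [[-70,-360,294],-1.1],
    [[-70,-400,327],-1.174],
    [[-70,-440,360],-1.174],
    [[-70,-480,392],-1.174],
    [[-70,-520,425],-1.174],
    [[-70,-560,458],-1.174],
    [[-70,-600,490],-1.174],
    [[-70,-640,523],-1.174],
    [[-70,-680,556],-1.174],
    [[-70,-720,588],-1.174],
    [[-70,-760,621],-1.174]
  ]
}}

```text
time: 2.1
eef_pos: [0.572, -0.175, 0.301]
orientation: [0.638, -0.304, 0.638, 0.305]
ft_force: [0.9, -0.2, -0.5]
gripper_width: 0.0852
```

Run:
```python
from h import *
inc((0.607,-0.254,.16),141)
```

```text
R [[-0.001, -0.777, 0.629], [0.0, 0.629, 0.777], [-1.0, 0.001, -0.0]] cur yaw 141.01 inc [140.9 -77.  -39.3] spin deg 0.01 rad 0.0 J7 2.77
```

Call:
{"op": "servo_tool", "data": {
  "increments": [
    [[45,-25,-13],0],
    [[90,-50,-26],0],
    [[120,-77,-39],0],
    [[120,-77,-39],0],
    [[120,-77,-39],0]
  ],
  "grip": 85
}}

```text
time: 2.6
eef_pos: [0.6061, -0.2524, 0.1797]
orientation: [0.638, -0.303, 0.639, 0.305]
ft_force: [-0.3, 0.4, 0.5]
gripper_width: 0.085
```

Run:
```python
from h import *
print(r.state()["eef_pos"])
shoot(1)
print(proj("side",r.state()["eef_pos"]),proj("top",r.state()["eef_pos"]))
crop("side",1,330,150,120,100,5,"s1");crop("top",1,340,120,120,100,5,"t1")
```

```text
[ 0.60609445 -0.25239632  0.17967986]
[[381.07136914 185.29039737]] [[385.13943202 167.13766548]]
```

View pics/s1.png

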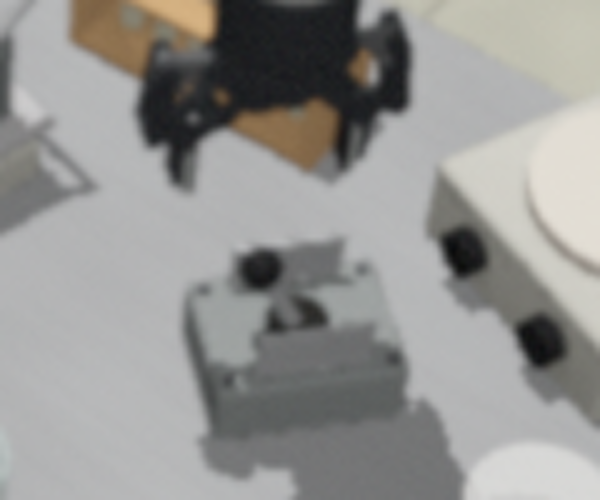

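View pics/t1.png

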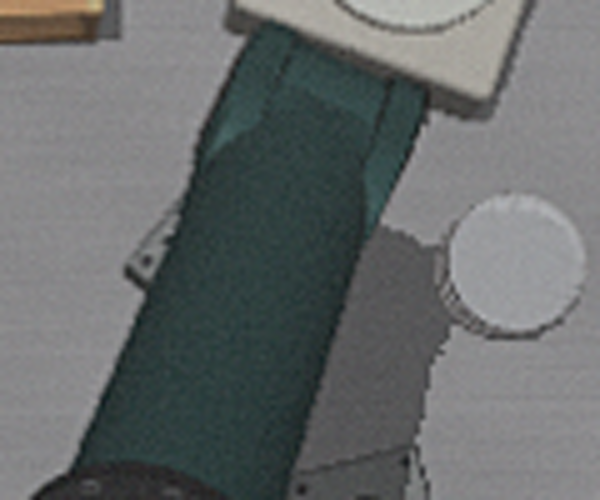

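Run:
```python
from h import *
print(onz("side",(382.4,203.6),.109),onz("top",(384.4,170.5),.109))
for z in (.18,.193): print(z,onz("side",(381.5,186.5),z))
for nm,n in((("sel"),"side"),):
    for k in (-.42,):
        pass
# knob by dark mask
for n,p in(("side",(370,192,400,214)),("top",(374,155,400,185))):
    I=np.load(f"{n}0.npz")["p"][p[1]:p[3],p[0]:p[2]].astype(int);m=(I.max(2)<60).astype(np.uint8)
    k,l,st,ce=cv2.connectedComponentsWithStats(m)
    for i in range(1,k):
        if st[i][4]>8: print(n,st[i],ce[i]+p[:2])
for f in((.607,-.254),(.6085,-.2575)):
  print(proj("side",[(*f,.109)]),proj("top",[(*f,.109)]))
# tip points, both fingers, open: 42.5 mm from TCP along jaw, +-11mm pad
t=r.state()["eef_pos"];y=np.array([-.777,.629,0]);z=np.array([.629,.777,0])
for a in(-.0425,.0425):
  for b in(-.011,.011): print(a,b,proj("side",t+a*y+b*z+[0,0,.013]).round(1))
```

```text
[ 0.60922299 -0.26289071  0.109     ] [ 0.60877814 -0.25765087  0.109     ]
0.18 [ 0.60657491 -0.25348714  0.18      ]
0.193 [ 0.5965471  -0.25925455  0.193     ]
side [ 8  9  8  7 45] [381.71111111 203.86666667]
side [19 18  6  4 15] [391.46666667 211.6       ]
top [  6   7  13  14 124] [386.10483871 168.07258065]
[[379.47482714 202.52196374]] [[383.2415051  171.06795771]]
[[380.75116582 202.81915657]] [[384.35320379 170.58830122]]
-0.0425 -0.011 [[397.4 183. ]]
-0.0425 0.011 [[395.1 177.2]]
0.0425 -0.011 [[367.6 187.3]]
0.0425 0.011 [[365.7 181.4]]
```

Call:
{"op": "servo_tool", "data": {
  "increments": [
    [[20,-7,-4],0],
    [[50,-7,-4],0],
    [[80,-7,-4],0],
    [[80,-7,-4],0],
    [[80,-7,-4],0]
  ]
}}

```text
time: 3.2
eef_pos: [0.6108, -0.2585, 0.1029]
orientation: [0.638, -0.305, 0.637, 0.305]
ft_force: [-0.3, 0.2, 0.7]
gripper_width: 0.0852
```

Call:
{"op": "servo_tool", "data": {
  "increments": [
    [[0,0,0],0],
    [[0,0,0],0],
    [[0,0,0],0],
    [[0,0,0],0],
    [[0,0,0],0],
    [[0,0,0],0]
  ],
  "grip": 40
}}

```text
time: 3.8
eef_pos: [0.6101, -0.2596, 0.1014]
orientation: [0.638, -0.304, 0.638, 0.304]
ft_force: [-0.3, 0.3, -0.1]
gripper_width: 0.0398
```

Run:
```python
from h import *
s=r.state();print(s["eef_pos"],s["ft_force"])
shoot(2)
crop("side",2,330,150,120,100,5,"s2")
```

```text
[ 0.61007667 -0.25956644  0.10137517] [-0.28292898  0.30643651 -0.06214266]
```

View pics/s2.png

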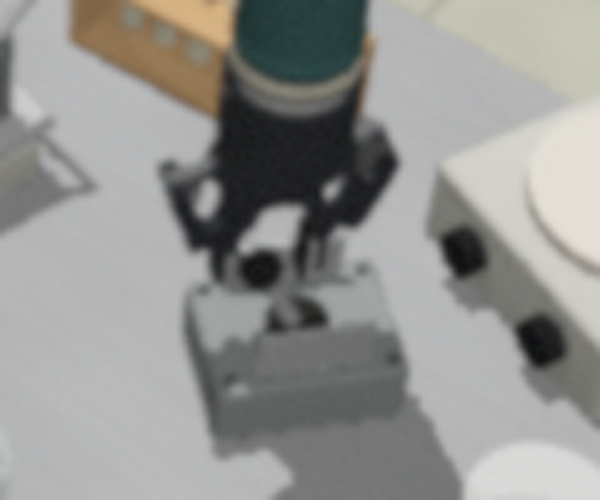

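Call:
{"op": "servo_tool", "data": {
  "increments": [
    [[0,-7,0],0],
    [[0,-14,0],0],
    [[0,-20,0],0],
    [[0,-27,0],0],
    [[0,-27,0],0],
    [[0,-27,0],0],
    [[0,-27,0],0]
  ]
}}

```text
time: 4.6
eef_pos: [0.6315, -0.2769, 0.1013]
orientation: [0.638, -0.305, 0.638, 0.304]
ft_force: [-0.4, -0.1, -0.1]
gripper_width: 0.04
```

Call:
{"op": "servo_tool", "data": {
  "increments": [
    [[0,0,0],0],
    [[0,0,0],0],
    [[0,0,0],0],
    [[0,0,0],0]
  ],
  "grip": 28
}}

```text
time: 5.0
eef_pos: [0.6311, -0.2765, 0.1014]
orientation: [0.638, -0.305, 0.638, 0.304]
ft_force: [0.4, -0.2, -0.2]
gripper_width: 0.0277
```

Call:
{"op": "servo_tool", "data": {
  "increments": [
    [[0,0,0],0],
    [[0,0,0],0],
    [[0,0,0],0],
    [[0,0,0],0],
    [[0,0,0],0]
  ],
  "grip": 70
}}

```text
time: 5.5
eef_pos: [0.6311, -0.2765, 0.1013]
orientation: [0.638, -0.304, 0.638, 0.304]
ft_force: [0.5, -0.9, 0.9]
gripper_width: 0.0708
```

Run:
```python
from h import *
s=r.state();print(s["eef_pos"],s["ft_force"])
shoot(3)
crop("side",3,330,150,120,100,5,"s3")
```

```text
[ 0.63106674 -0.27651172  0.10134979] [ 0.46068201 -0.89806207  0.90148196]
```

View pics/s3.png

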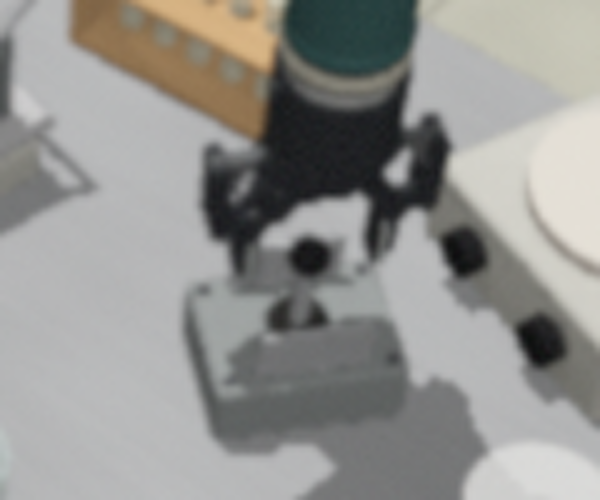

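Run:
```python
from h import *
inc((0.687,0.0165,.22),167.8)
T=np.load("top0.npz")["d"];W=cloud("top",T)
u=np.array([.977,-.211]);v=np.array([.211,.977]);c=np.array([.565,.0458])
for n,c in(("top",(.565,.0458)),("side",(.5645,.0396))):
    W=cloud(n,np.load(n+"0.npz")["d"])
    p=(250,130,330,235) if n=="top" else (245,120,350,220)
    Q=W[p[1]:p[3],p[0]:p[2]].reshape(-1,3);Q=Q[(Q[:,2]>.14)&(Q[:,2]<.22)]
    a=(Q[:,:2]-c)@u;b=(Q[:,:2]-c)@v
    for sg in(1,-1):
        k=(sg*a>100)&(abs(b)<45);print(n,sg,k.sum(),"x",np.median(a[k]),"z",np.percentile(Q[k,2],[10,50,90]).round(4),"yr",b[sg*a>100].min(),b[sg*a>100].max())
```

```text
R [[0.0, -0.777, 0.629], [0.0, 0.629, 0.777], [-1.0, 0.0, 0.0]] cur yaw 141.0 inc [-118.7  140.9  262.9] spin deg -26.8 rad -0.468 J7 2.95
  return _methods._mean(a, axis=axis, dtype=dtype,
  ret = ret.dtype.type(ret / rcount)
Traceback (most recent call last):
IndexError: index -1 is out of bounds for axis 0 with size 0
```

Call:
{"op": "servo_tool", "data": {
  "increments": [
    [[-40,0,0],0],
    [[-90,0,0],0],
    [[-140,0,0],0.1],
    [[-160,0,0],0.25],
    [[-160,10,20],0.4],
    [[-160,20,40],0.55],
    [[-160,30,60],0.7],
    [[-160,40,80],0.85],
    [[-160,50,100],1.0],
    [[-160,60,120],1.15],
    [[-160,70,140],1.3],
    [[-160,80,160],1.45],
    [[-160,90,180],1.6],
    [[-160,100,200],1.75],
    [[-160,110,220],1.9],
    [[-160,120,240],2.05],
    [[-160,141,263],2.2],
    [[-160,141,263],2.35],
    [[-160,141,263],2.5],
    [[-160,141,263],2.64]
  ],
  "grip": 40
}}

```text
time: 7.6
eef_pos: [0.6868, 0.0175, 0.2612]
orientation: [-0.452, -0.544, -0.452, 0.544]
ft_force: [-0.3, -0.3, -0.2]
gripper_width: 0.0401
```

Run:
```python
from h import *
inc((0.687,0.0165,.153),167.8)
u=np.array([.977,-.211]);v=np.array([.211,.977])
for n,c in(("top",(.565,.0458)),("side",(.5645,.0396))):
    W=cloud(n,np.load(n+"0.npz")["d"])
    p=(250,130,330,235) if n=="top" else (245,120,350,220)
    Q=W[p[1]:p[3],p[0]:p[2]].reshape(-1,3);Q=Q[(Q[:,2]>.14)&(Q[:,2]<.22)]
    a=(Q[:,:2]-c)@u;b=(Q[:,:2]-c)@v
    for sg in(1,-1):
        k=(sg*a>.100)&(abs(b)<.045);print(n,sg,k.sum(),"x",np.median(a[k]),"z",np.percentile(Q[k,2],[10,50,90]).round(4),"yr",b[sg*a>.1].min(),b[sg*a>.1].max())
shoot(4)
crop("top",4,350,125,90,80,6,"t4")
```

```text
R [[-0.0, 0.983, -0.183], [0.0, -0.183, -0.983], [-1.0, -0.0, -0.0]] cur yaw -10.52 inc [108.2   0.4   1. ] spin deg 1.68 rad 0.029 J7 0.27
top 1 89 x 0.12253723246783292 z [0.1669 0.1709 0.1742] yr -0.06553941501957085 0.06631040970057964
top -1 90 x -0.12254942467352686 z [0.1673 0.1716 0.1747] yr -0.06539823246164497 0.06572236209883638
side 1 67 x 0.1231245939607135 z [0.1653 0.168  0.1719] yr -0.06503742010335929 0.06955661890548288
side -1 73 x -0.12247746488416748 z [0.1663 0.1701 0.173 ] yr -0.06334804227011176 0.07075619109054469
```

View pics/t4.png

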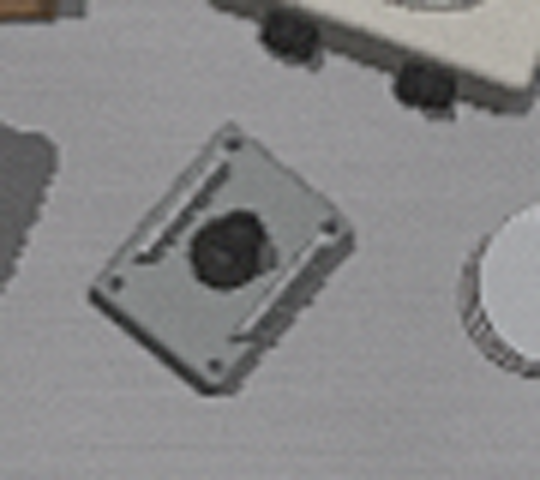

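View pics/side4.png

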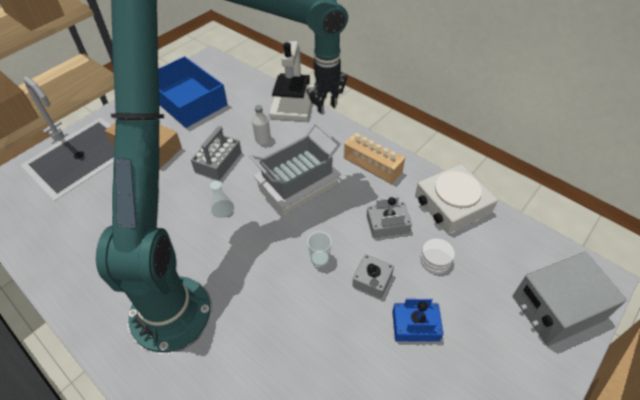

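The top view shows the selector's knob over its hole at about (388,166), so the lever is upright. Next I lower the open fingers over the far bail.

Call:
{"op": "servo_tool", "data": {
  "increments": [
    [[40,0,1],0.03],
    [[70,0,1],0.03],
    [[90,0,1],0.03],
    [[108,0,1],0.03],
    [[108,0,1],0.03],
    [[108,0,1],0.03]
  ]
}}

```text
time: 8.3
eef_pos: [0.6871, 0.0154, 0.1537]
orientation: [0.446, 0.549, 0.445, -0.549]
ft_force: [0.7, -0.0, -0.3]
gripper_width: 0.0402
```

Run:
```python
from h import *
s=r.state();print(s["eef_pos"],s["ft_force"]);inc((.687,.0165,.153),167.8)
shoot(5)
crop("side",5,240,70,120,110,5,"s5")
```

```text
[0.68714202 0.01537107 0.15372142] [ 0.72350197 -0.01248624 -0.27932322]
R [[0.001, 0.978, -0.207], [-0.0, -0.207, -0.978], [-1.0, 0.001, -0.0]] cur yaw -11.93 inc [ 0.7 -0.4 -1.1] spin deg 0.27 rad 0.005 J7 0.34
```

View pics/s5.png

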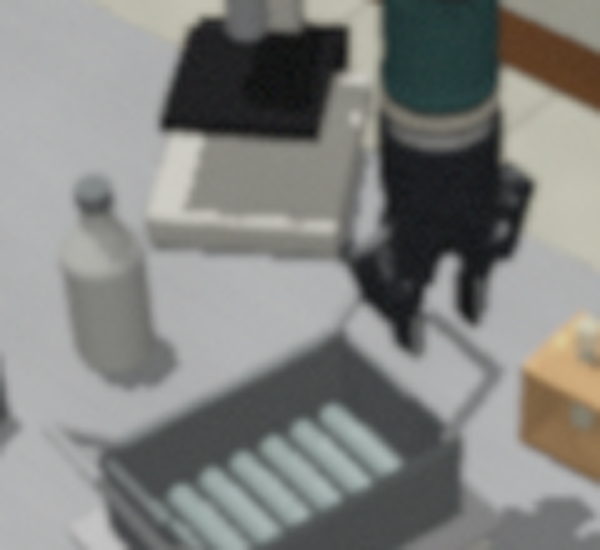

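Call:
{"op": "servo_tool", "data": {
  "increments": [
    [[0,0,0],0],
    [[0,0,0],0],
    [[0,0,0],0]
  ],
  "grip": 20
}}

```text
time: 8.7
eef_pos: [0.6871, 0.0157, 0.1539]
orientation: [0.445, 0.55, 0.445, -0.549]
ft_force: [-0.2, 1.1, -0.6]
gripper_width: 0.0197
```

Call:
{"op": "servo_tool", "data": {
  "increments": [
    [[-4,-7,0],0],
    [[-8,-14,0],0],
    [[-12,-20,0],0],
    [[-15,-30,0],0],
    [[-16,-40,0],0],
    [[-16,-50,0],0],
    [[-13,-60,0],0],
    [[-8,-68,0],0],
    [[-3,-76,0],0],
    [[3,-82,0],0],
    [[8,-86,0],0],
    [[8,-86,0],0]
  ]
}}

```text
time: 9.9
eef_pos: [0.6014, 0.0338, 0.1442]
orientation: [-0.445, -0.549, -0.446, 0.55]
ft_force: [-0.2, -0.0, -0.5]
gripper_width: 0.0198
```

Run:
```python
from h import *
s=r.state();print(s["eef_pos"],s["ft_force"])
shoot(6)
crop("side",6,240,70,120,110,5,"s6")
```

```text
[0.60136855 0.03384771 0.14417606] [-0.15975448 -0.02035748 -0.54071421]
```

View pics/s6.png

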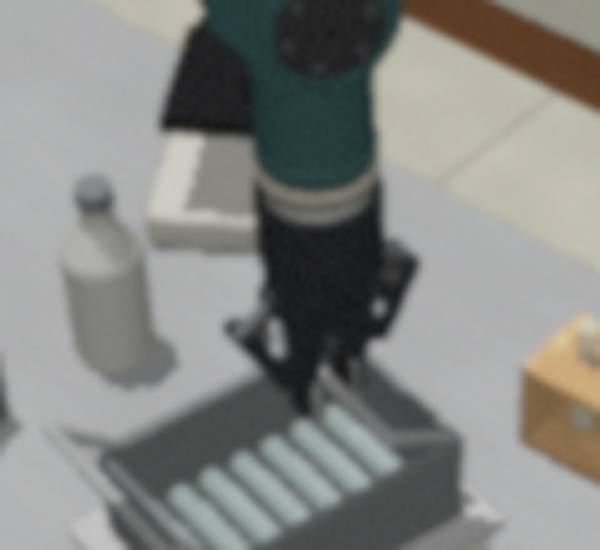

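Call:
{"op": "servo_tool", "data": {
  "increments": [
    [[0,5,0],0],
    [[0,5,0],0],
    [[0,5,0],0]
  ],
  "grip": 45
}}

```text
time: 10.3
eef_pos: [0.608, 0.0322, 0.1455]
orientation: [0.445, 0.55, 0.445, -0.549]
ft_force: [0.3, -0.6, -0.6]
gripper_width: 0.0448
```

Call:
{"op": "servo_tool", "data": {
  "increments": [
    [[-25,0,0],0],
    [[-50,0,0],0],
    [[-50,0,0],0]
  ]
}}

```text
time: 10.6
eef_pos: [0.6098, 0.0316, 0.1984]
orientation: [0.446, 0.551, 0.444, -0.548]
ft_force: [0.5, -0.1, -0.2]
gripper_width: 0.0451
```

Call:
{"op": "servo_tool", "data": {
  "increments": [
    [[0,-2,0],0],
    [[0,-2,0],0],
    [[0,-2,0],0],
    [[0,-2,0],0]
  ],
  "grip": 0
}}

```text
time: 11.0
eef_pos: [0.605, 0.033, 0.1945]
orientation: [-0.445, -0.549, -0.445, 0.55]
ft_force: [-0.2, -0.9, 0.0]
gripper_width: -0.0
```

Run:
```python
from h import *
s=r.state();print(s["eef_pos"],s["ft_force"])
shoot(7)
crop("side",7,240,70,120,110,5,"s7")
p=s["eef_pos"][:2]-np.array([.567,.0425]);print("tote xy",p@[.977,-.211],p@[.211,.977])
```

```text
[0.60502904 0.03296003 0.19448417] [-0.22946263 -0.91418133  0.0137609 ]
tote xy 0.039167304146049305 -0.001296422271792086
```

View pics/s7.png

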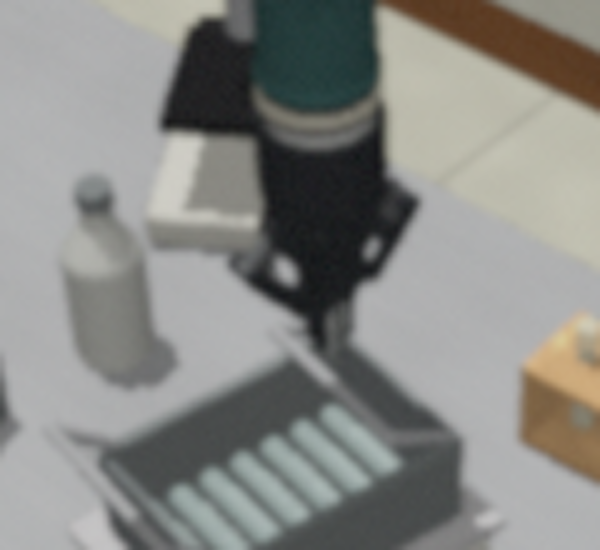

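Run:
```python
from h import *
u=np.array([.977,-.211]);v=np.array([.211,.977])
n="side";W=cloud(n,np.load("side7.npz")["d"])
Q=W[130:175,280:325].reshape(-1,3);a=(Q[:,:2]-[.5645,.0396])@u;b=(Q[:,:2]-[.5645,.0396])@v
k=(Q[:,2]>.137)&(Q[:,2]<.18)&(a>0)&(a<.08)&(abs(b)<.058)
print(k.sum(),np.c_[a,b,Q[:,2]][k][::6].round(3).tolist())
print(proj("side",r.state()["eef_pos"]))
```

```text
90 [[0.039, 0.055, 0.161], [0.042, 0.049, 0.159], [0.043, 0.038, 0.162], [0.042, 0.037, 0.155], [0.042, 0.021, 0.162], [0.039, 0.017, 0.16], [0.044, 0.008, 0.159], [0.04, 0.002, 0.157], [0.04, -0.013, 0.164], [0.039, -0.019, 0.161], [0.043, -0.03, 0.163], [0.039, -0.03, 0.157], [0.04, -0.04, 0.159], [0.042, -0.046, 0.159], [0.042, -0.056, 0.162]]
[[305.0381905  137.80162617]]
```

Call:
{"op": "servo_tool", "data": {
  "increments": [
    [[15,-1,0],0],
    [[28,-1,0],0],
    [[34,-1,0],0],
    [[40,-1,0],0],
    [[45,-1,0],0],
    [[49,-1,0],0],
    [[52,-1,0],0],
    [[52,-1,0],0]
  ]
}}

```text
time: 11.9
eef_pos: [0.6047, 0.033, 0.1431]
orientation: [-0.445, -0.549, -0.445, 0.549]
ft_force: [-0.3, 0.3, -0.7]
gripper_width: 0.0002
```

Run:
```python
from h import *
s=r.state();print(s["eef_pos"],s["ft_force"])
shoot(8)
crop("side",8,240,70,120,110,5,"s8")
```

```text
[0.60470747 0.03302505 0.14305342] [-0.32760908  0.34401497 -0.67639184]
```

View pics/s8.png

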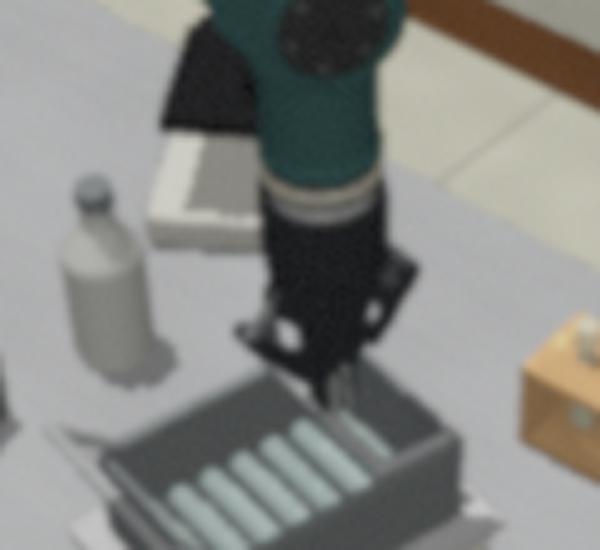

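Call:
{"op": "servo_tool", "data": {
  "increments": [
    [[2,-2,0],0],
    [[4,-2,0],0],
    [[4,-2,0],0]
  ]
}}

```text
time: 12.3
eef_pos: [0.6028, 0.0335, 0.1396]
orientation: [0.445, 0.55, 0.445, -0.549]
ft_force: [-0.6, 0.4, 2.2]
gripper_width: -0.0
```

Call:
{"op": "servo_tool", "data": {
  "increments": [
    [[2,0,0],0],
    [[2,0,0],0],
    [[2,0,0],0]
  ]
}}

```text
time: 12.6
eef_pos: [0.6029, 0.0334, 0.1392]
orientation: [0.445, 0.55, 0.446, -0.549]
ft_force: [-3.8, 0.5, 13.4]
gripper_width: 0.0005
```

Call:
{"op": "servo_tool", "data": {
  "increments": [
    [[-40,0,0],0],
    [[-80,0,0],0],
    [[-80,-40,0],0],
    [[-80,-80,0],0],
    [[-80,-120,0],0],
    [[-80,-159,0],0],
    [[-80,-159,0],0],
    [[-80,-159,0],0]
  ],
  "grip": 40
}}

```text
time: 13.4
eef_pos: [0.4464, 0.067, 0.2173]
orientation: [0.445, 0.549, 0.446, -0.549]
ft_force: [0.5, 0.1, -0.0]
gripper_width: 0.04
```

Run:
```python
from h import *
inc((.4473,.0683,.153),167.8);print(r.state()["joints"])
shoot(9)
crop("side",9,230,100,120,110,5,"s9")
```

```text
R [[-0.0, 0.978, -0.207], [0.001, -0.207, -0.978], [-1.0, -0.0, -0.001]] cur yaw -11.92 inc [64.3  0.6 -1.4] spin deg 0.28 rad 0.005 J7 0.2
[-1.01427357  0.43665001  1.02650965  2.24527712 -0.5659195   0.74266736
  0.19729064]
```

View pics/s9.png

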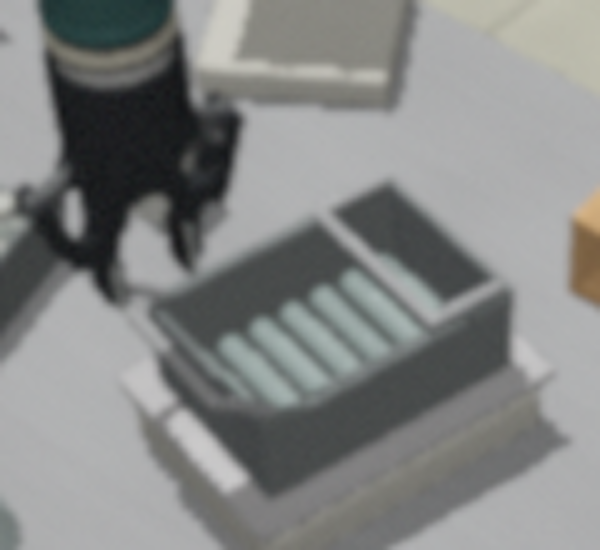

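The far bail now lies flat across the tote, and the open fingers are over the near bail's bar at about side (257,162). Now lower and swing it.

Call:
{"op": "servo_tool", "data": {
  "increments": [
    [[30,0,-1],0],
    [[50,0,-1],0],
    [[64,0,-1],0],
    [[64,0,-1],0],
    [[64,0,-1],0]
  ]
}}

```text
time: 14.0
eef_pos: [0.4486, 0.0668, 0.1535]
orientation: [0.445, 0.55, 0.444, -0.55]
ft_force: [0.0, -0.1, 0.7]
gripper_width: 0.0401
```

Call:
{"op": "servo_tool", "data": {
  "increments": [
    [[0,0,0],0],
    [[0,0,0],0],
    [[0,0,0],0]
  ],
  "grip": 20
}}

```text
time: 14.3
eef_pos: [0.4478, 0.0676, 0.1538]
orientation: [0.445, 0.55, 0.445, -0.549]
ft_force: [0.2, 0.1, -0.2]
gripper_width: 0.0198
```

Run:
```python
from h import *
s=r.state();print(s["eef_pos"],s["ft_force"])
shoot(10)
crop("side",10,230,100,120,110,5,"s10")
```

```text
[0.44780532 0.06755341 0.15384128] [ 0.24373573  0.09887687 -0.19887577]
```

View pics/s10.png

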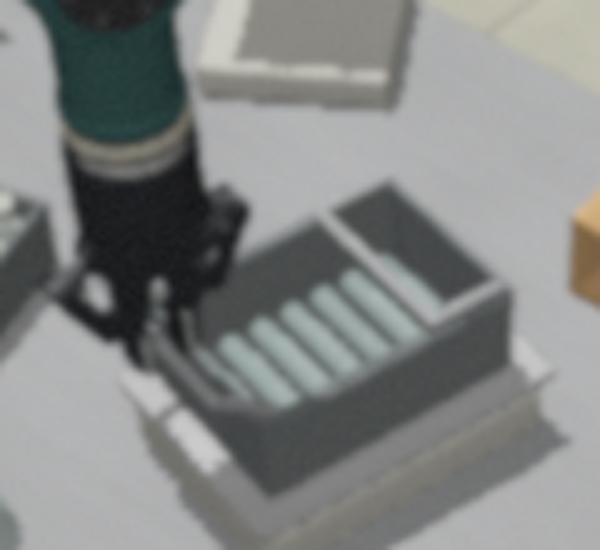

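Bar is between the fingers. Swing in (tool +y).

Call:
{"op": "servo_tool", "data": {
  "increments": [
    [[-4,7,0],0],
    [[-8,14,0],0],
    [[-12,20,0],0],
    [[-15,30,0],0],
    [[-16,40,0],0],
    [[-16,50,0],0],
    [[-13,60,0],0],
    [[-8,68,0],0],
    [[-3,76,0],0],
    [[3,82,0],0],
    [[8,86,0],0],
    [[8,86,0],0]
  ]
}}

```text
time: 15.6
eef_pos: [0.5317, 0.0494, 0.1445]
orientation: [-0.445, -0.549, -0.445, 0.55]
ft_force: [0.1, 0.3, -0.3]
gripper_width: 0.0202
```

Call:
{"op": "servo_tool", "data": {
  "increments": [
    [[0,-5,0],0],
    [[0,-5,0],0],
    [[0,-5,0],0]
  ],
  "grip": 45
}}

```text
time: 15.9
eef_pos: [0.5263, 0.0508, 0.1456]
orientation: [0.445, 0.55, 0.445, -0.549]
ft_force: [0.1, -0.6, 0.7]
gripper_width: 0.0449
```

Call:
{"op": "servo_tool", "data": {
  "increments": [
    [[-25,0,0],0],
    [[-50,0,0],0],
    [[-50,0,0],0]
  ]
}}

```text
time: 16.2
eef_pos: [0.5288, 0.0503, 0.1981]
orientation: [0.446, 0.551, 0.444, -0.548]
ft_force: [0.2, 0.0, 0.1]
gripper_width: 0.045
```

Call:
{"op": "servo_tool", "data": {
  "increments": [
    [[0,2,0],0],
    [[0,2,0],0],
    [[0,2,0],0],
    [[0,2,0],0]
  ],
  "grip": 0
}}

```text
time: 16.6
eef_pos: [0.5279, 0.0502, 0.1946]
orientation: [-0.445, -0.549, -0.445, 0.55]
ft_force: [0.4, -0.0, 0.1]
gripper_width: -0.0001
```

Run:
```python
from h import *
s=r.state();print(s["eef_pos"],s["ft_force"])
shoot(11)
crop("side",11,230,100,120,110,5,"s11")
p=s["eef_pos"][:2]-np.array([.567,.0425]);print("tote xy",p@[.977,-.211],p@[.211,.977])
u=np.array([.977,-.211]);v=np.array([.211,.977])
W=cloud("side",np.load("side11.npz")["d"])
Q=W[120:205,250:325].reshape(-1,3);a=(Q[:,:2]-[.5645,.0396])@u;b=(Q[:,:2]-[.5645,.0396])@v
k=(Q[:,2]>.14)&(Q[:,2]<.19)&(abs(a)<.08)&(abs(b)<.058)
print(k.sum(),np.c_[a,b,Q[:,2]][k][::6].round(3).tolist())
```

```text
[0.52794909 0.05022252 0.19460065] [ 0.44927672 -0.01113325  0.06262277]
tote xy -0.03978218861569927 -0.0006948357416014956
130 [[0.034, 0.055, 0.143], [-0.04, 0.055, 0.159], [-0.033, 0.05, 0.155], [-0.04, 0.039, 0.163], [-0.033, 0.04, 0.154], [0.036, -0.002, 0.14], [-0.043, 0.029, 0.155], [-0.041, 0.021, 0.157], [-0.04, 0.012, 0.159], [-0.041, 0.005, 0.16], [-0.04, -0.0, 0.16], [-0.038, -0.007, 0.159], [-0.036, -0.015, 0.16], [0.045, -0.058, 0.14], [0.033, -0.054, 0.14], [-0.042, -0.023, 0.153], [-0.044, -0.037, 0.162], [-0.04, -0.041, 0.158], [-0.038, -0.049, 0.16], [-0.032, -0.051, 0.153], [-0.056, -0.054, 0.15], [-0.067, -0.053, 0.142]]
```

View pics/s11.png

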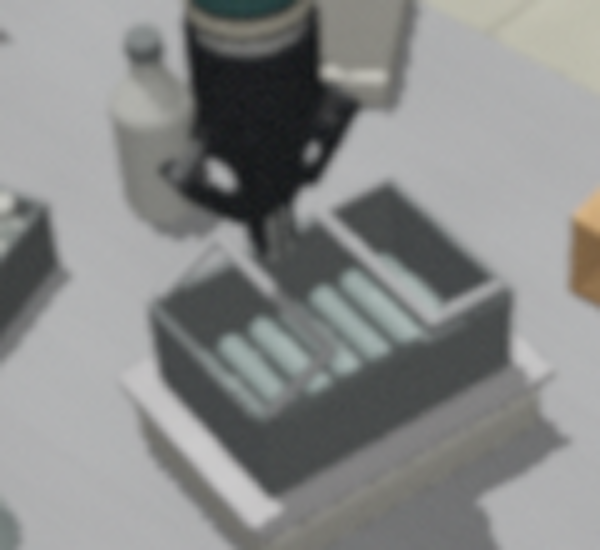

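The near bail is raised just inside, with its bar at x≈-40 mm in the tote frame and the fingertips right above it. I press it down.

Call:
{"op": "servo_tool", "data": {
  "increments": [
    [[15,1,0],0],
    [[28,1,0],0],
    [[34,1,0],0],
    [[40,1,0],0],
    [[45,1,0],0],
    [[49,2,0],0],
    [[52,3,0],0],
    [[55,3,0],0],
    [[57,3,0],0],
    [[57,3,0],0]
  ]
}}

```text
time: 17.7
eef_pos: [0.5316, 0.0495, 0.1393]
orientation: [0.445, 0.55, 0.445, -0.549]
ft_force: [-2.8, 0.2, 9.0]
gripper_width: -0.0002
```

Call:
{"op": "servo_tool", "data": {
  "increments": [
    [[-50,0,0],0],
    [[-90,0,0],0],
    [[-120,0,0],0],
    [[-120,0,0],0]
  ]
}}

```text
time: 18.1
eef_pos: [0.5341, 0.0492, 0.2621]
orientation: [0.446, 0.552, 0.444, -0.547]
ft_force: [0.3, -0.3, -0.2]
gripper_width: -0.0
```

Run:
```python
from h import *
shoot(12)
crop("side",12,230,100,120,110,5,"s12");crop("side",12,180,110,80,80,7,"c12")
inc((.4695,.334,.2),106.5)
print(proj("side",[(.4695,.334,.125)]),proj("top",[(.4695,.334,.125)]))
```

```text
R [[0.001, 0.978, -0.207], [0.001, -0.207, -0.978], [-1.0, 0.0, -0.001]] cur yaw -11.94 inc [  58.8 -119.2 -264.9] spin deg 61.56 rad 1.074 J7 0.2
[[210.948751   135.06795704]] [[194.25369656 215.33003703]]
```

View pics/s12.png

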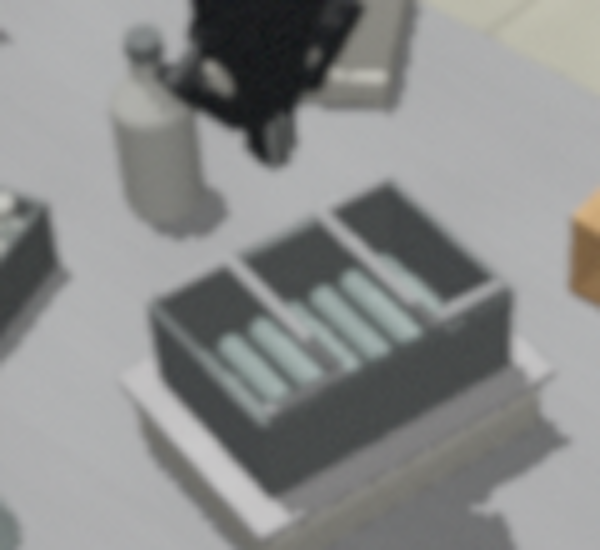

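View pics/c12.png

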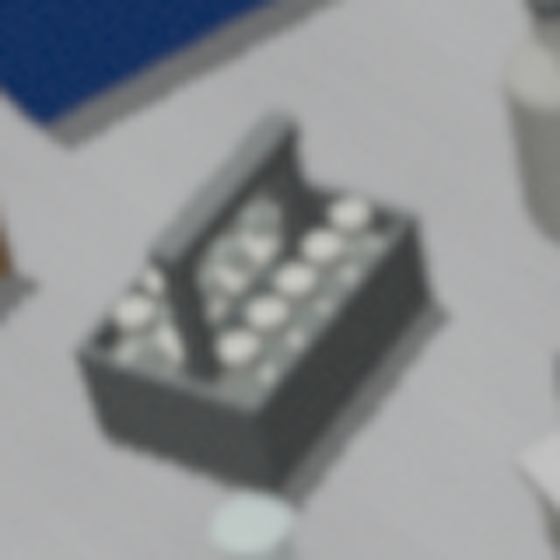

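Both bails lie flat, and the carrier's handle top is at about (212,136), close to my estimate (211,135). Next I go above it.

Call:
{"op": "servo_tool", "data": {
  "increments": [
    [[0,-15,-33],0.13],
    [[0,-30,-66],0.26],
    [[0,-45,-99],0.4],
    [[0,-60,-132],0.54],
    [[0,-75,-165],0.68],
    [[0,-90,-198],0.82],
    [[0,-105,-231],0.96],
    [[0,-119,-265],1.07],
    [[20,-119,-265],1.074],
    [[50,-119,-265],1.074],
    [[58,-119,-265],1.074],
    [[58,-119,-265],1.074]
  ],
  "grip": 85
}}

```text
time: 19.4
eef_pos: [0.4685, 0.3322, 0.198]
orientation: [-0.102, -0.698, -0.1, 0.701]
ft_force: [-0.7, -0.2, 0.4]
gripper_width: 0.0849
```

Run:
```python
from h import *
inc((.4695,.334,.0975),106.5)
shoot(13)
crop("side",13,180,90,80,80,7,"c13")
crop("top",13,150,170,90,90,6,"t13")
t=r.state()["eef_pos"];R=Ro.from_quat(r.state()["orientation"],scalar_first=True).as_matrix()
for a in(-.0425,.0425):
  for b in(-.011,.011): print(a,b,proj("side",t+a*R[:,1]+b*R[:,2]+[0,0,.013]).round(1))
```

```text
R [[-0.004, 0.283, -0.959], [-0.003, -0.959, -0.283], [-1.0, 0.002, 0.005]] cur yaw -73.58 inc [100.5  -1.6  -1.9] spin deg -0.08 rad -0.001 J7 -1.06
-0.0425 -0.011 [[197. 109.]]
-0.0425 0.011 [[193.1 113. ]]
0.0425 -0.011 [[219.3 115.7]]
0.0425 0.011 [[215.5 119.9]]
```

View pics/c13.png

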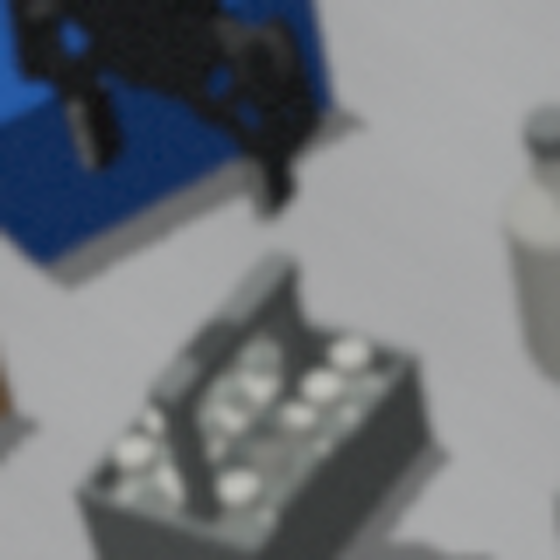

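View pics/t13.png

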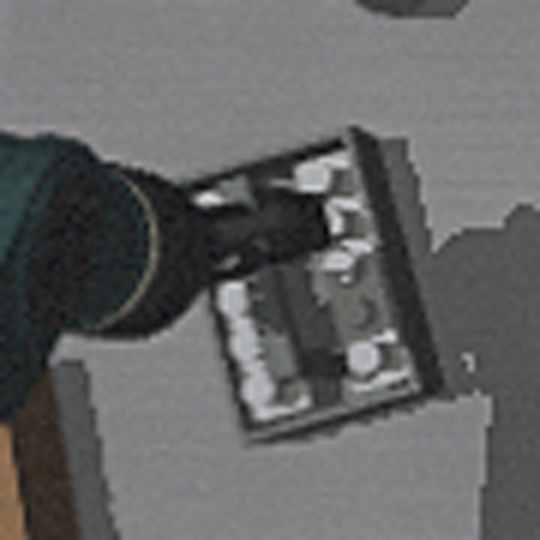

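Call:
{"op": "servo_tool", "data": {
  "increments": [
    [[30,-1,-1],0],
    [[60,-1,-1],0],
    [[85,-1,-1],0],
    [[100,-1,-1],0],
    [[100,-1,-1],0],
    [[100,-1,-1],0]
  ]
}}

```text
time: 20.1
eef_pos: [0.4717, 0.3347, 0.1015]
orientation: [0.101, 0.7, 0.101, -0.699]
ft_force: [0.3, 0.3, -0.3]
gripper_width: 0.0851
```

Call:
{"op": "servo_tool", "data": {
  "increments": [
    [[0,0,0],0],
    [[0,0,0],0],
    [[0,0,0],0],
    [[0,0,0],0],
    [[0,0,0],0],
    [[0,0,0],0],
    [[0,0,0],0],
    [[0,0,0],0]
  ],
  "grip": 8
}}

```text
time: 20.9
eef_pos: [0.4705, 0.336, 0.1006]
orientation: [-0.101, -0.7, -0.102, 0.7]
ft_force: [-2.0, 4.5, 5.6]
gripper_width: 0.0168
```

Run:
```python
from h import *
s=r.state();print(s["eef_pos"],s["ft_force"],s["moment"],s["gripper_width"])
shoot(14)
crop("side",14,180,90,80,80,7,"c14")
crop("top",14,150,170,90,90,6,"t14")
```

```text
[0.47047879 0.33603597 0.10057454] [-1.95132397  4.53280489  5.57806263] [ 0.90637981  0.52205203 -0.04513757] 0.016802708797608368
```

View pics/c14.png

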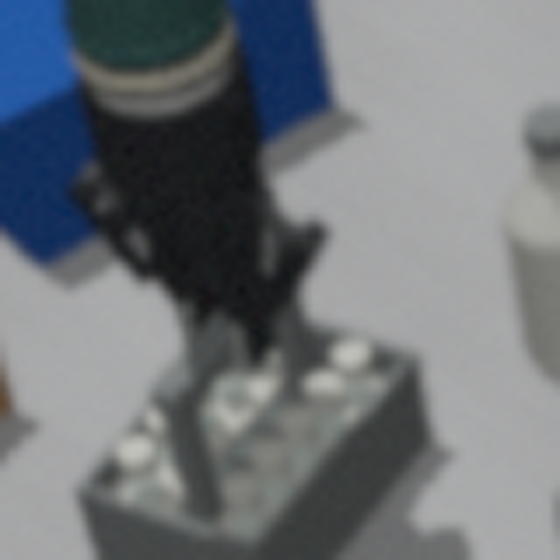

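View pics/t14.png

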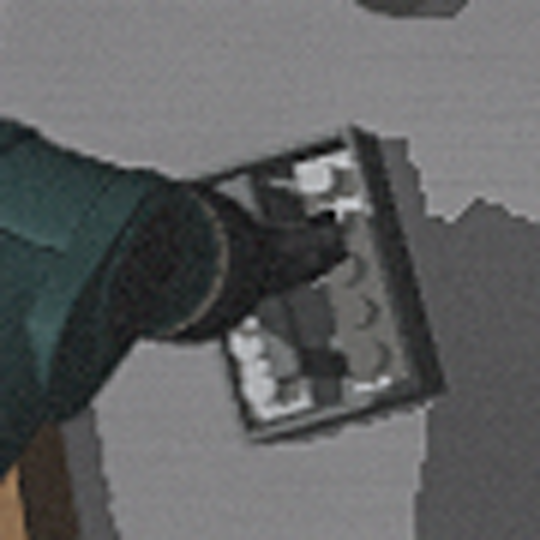

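Call:
{"op": "servo_tool", "data": {
  "increments": [
    [[-10,0,0],0],
    [[-20,0,0],0],
    [[-35,0,0],0],
    [[-50,0,0],0],
    [[-70,0,0],0],
    [[-90,0,0],0],
    [[-90,0,0],0],
    [[-90,0,0],0]
  ]
}}

```text
time: 21.8
eef_pos: [0.4706, 0.3347, 0.1907]
orientation: [0.101, 0.7, 0.102, -0.7]
ft_force: [-0.7, 0.3, -5.8]
gripper_width: 0.017
```

Run:
```python
from h import *
s=r.state();print(s["eef_pos"],s["ft_force"],s["moment"],s["gripper_width"])
shoot(15)
crop("side",15,170,70,100,100,6,"c15")
crop("top",15,130,160,110,100,6,"t15")
```

```text
[0.4706112  0.3347064  0.19072561] [-0.70640515  0.34460428 -5.80122671] [-0.00360817  0.04848572 -0.03243127] 0.0169705623184195
```

View pics/c15.png

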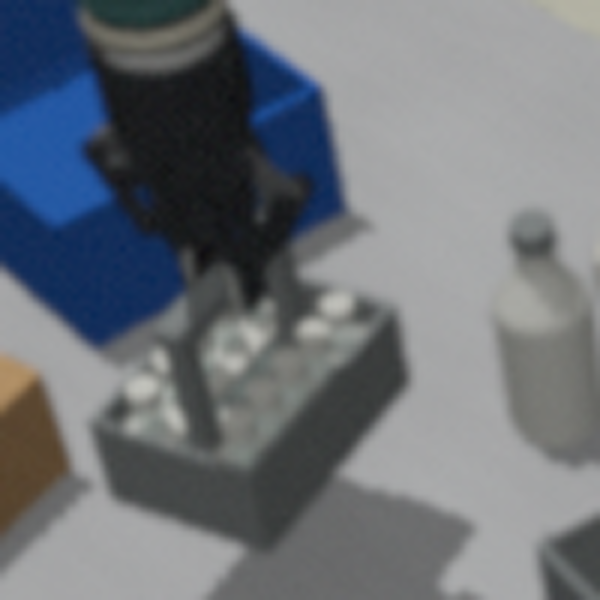

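View pics/t15.png

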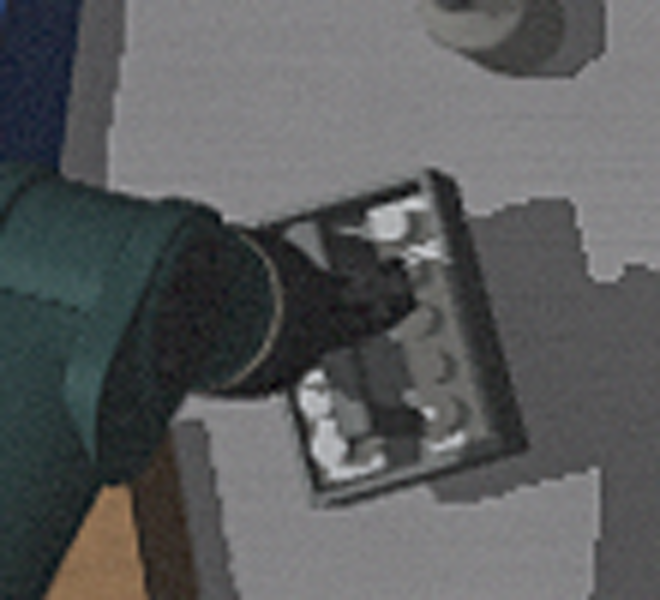

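Run:
```python
from h import *
s=r.state();t=s["eef_pos"]
W=cloud("top",np.load("top15.npz")["d"]);I=np.load("top15.npz")["p"]
p=(172,180,225,250);w=W[p[1]:p[3],p[0]:p[2]]
# exterior outline at rim z~.150
m=(w[...,2]>.142)&(w[...,2]<.158)
v,u=np.nonzero(m);P=np.array([onz("top",(a+p[0],b+p[1]),.15)[:2] for a,b in zip(u,v)],np.float32)
print(len(P),np.median(w[m][:,2]),cv2.minAreaRect(P),cv2.boxPoints(cv2.minAreaRect(P)).tolist())
W=cloud("side",np.load("side15.npz")["d"])
p=(183,112,242,162);w=W[p[1]:p[3],p[0]:p[2]];m=(w[...,2]>.142)&(w[...,2]<.158)
v,u=np.nonzero(m);P=np.array([onz("side",(a+p[0],b+p[1]),.15)[:2] for a,b in zip(u,v)],np.float32)
print(len(P),np.median(w[m][:,2]),cv2.minAreaRect(P),cv2.boxPoints(cv2.minAreaRect(P)).tolist())
inc((.567,.0425,.31),77.8)
print(t)
# tote again, both views, after bails in
for n,p in(("top",(250,130,330,235)),("side",(245,120,350,220))):
    W=cloud(n,np.load(n+"15.npz")["d"]);w=W[p[1]:p[3],p[0]:p[2]];m=(w[...,2]>.123)&(w[...,2]<.145)
    v,u=np.nonzero(m);P=np.array([onz(n,(a+p[0],b+p[1]),.133)[:2] for a,b in zip(u,v)],np.float32);print(n,cv2.minAreaRect(P))
```

```text
334 0.14931401728764793 ((0.4671281576156616, 0.3371000289916992), (0.15203998982906342, 0.10533668100833893), 16.665821075439453) [[0.37919676303863525, 0.36575424671173096], [0.4094061851501465, 0.2648423910140991], [0.555059552192688, 0.3084458112716675], [0.5248501300811768, 0.4093576669692993]]
415 0.14791735107489115 ((0.4674438238143921, 0.326203316450119), (0.15377235412597656, 0.10962370038032532), 16.263084411621094) [[0.378284215927124, 0.3572900593280792], [0.40898412466049194, 0.2520528733730316], [0.5566034317016602, 0.2951165735721588], [0.5259035229682922, 0.4003537595272064]]
R [[-0.002, 0.284, -0.959], [-0.001, -0.959, -0.284], [-1.0, 0.0, 0.002]] cur yaw -73.51 inc [-120.6  307.7  -10.2] spin deg 28.69 rad 0.501 J7 -1.05
[0.46967357 0.33457121 0.18942913]
top ((0.5644524693489075, 0.04550818353891373), (0.13818182051181793, 0.18982255458831787), 77.80596160888672)
side ((0.5624844431877136, 0.03960046172142029), (0.14494161307811737, 0.1920674741268158), 77.36959838867188)
```

Call:
{"op": "servo_tool", "data": {
  "increments": [
    [[-20,0,0],0],
    [[-45,0,0],0],
    [[-70,0,0],0],
    [[-95,0,0],0],
    [[-115,0,0],0],
    [[-120,15,0],0.02],
    [[-120,35,-1],0.06],
    [[-120,60,-2],0.11],
    [[-120,85,-3],0.16],
    [[-120,110,-4],0.21],
    [[-120,135,-5],0.26],
    [[-120,160,-6],0.31],
    [[-120,185,-7],0.36],
    [[-120,210,-8],0.41],
    [[-120,235,-9],0.45],
    [[-120,260,-10],0.48],
    [[-120,280,-10],0.501],
    [[-120,295,-10],0.501],
    [[-120,304,-10],0.501],
    [[-120,308,-10],0.501]
  ]
}}

```text
time: 23.9
eef_pos: [0.5665, 0.0398, 0.3093]
orientation: [0.077, -0.702, 0.077, 0.704]
ft_force: [0.4, 1.6, -4.7]
gripper_width: 0.017
```

Call:
{"op": "servo_tool", "data": {
  "increments": [
    [[0,0,0],0],
    [[0,0,0],0],
    [[0,0,0],0]
  ]
}}

```text
time: 24.2
eef_pos: [0.5675, 0.0434, 0.31]
orientation: [0.075, -0.703, 0.075, 0.703]
ft_force: [-0.1, 0.1, -5.7]
gripper_width: 0.0166
```

Run:
```python
from h import *
s=r.state();print(s["eef_pos"],s["ft_force"],s["moment"],s["gripper_width"])
inc((.567,.0425,.25),77.8)
o=shoot(16)
crop("side",16,220,70,140,140,4,"c16")
crop("top",16,210,120,140,120,5,"t16")
```

```text
[0.56749043 0.04335098 0.3099646 ] [-0.08964259  0.13576343 -5.67113644] [-0.02162286 -0.05889084  0.01760283] 0.016584862812561524
R [[-0.001, -0.21, -0.978], [0.0, -0.978, 0.21], [-1.0, -0.0, 0.001]] cur yaw -102.13 inc [60.   1.   0.3] spin deg 0.07 rad 0.001 J7 -1.2
```

View pics/c16.png

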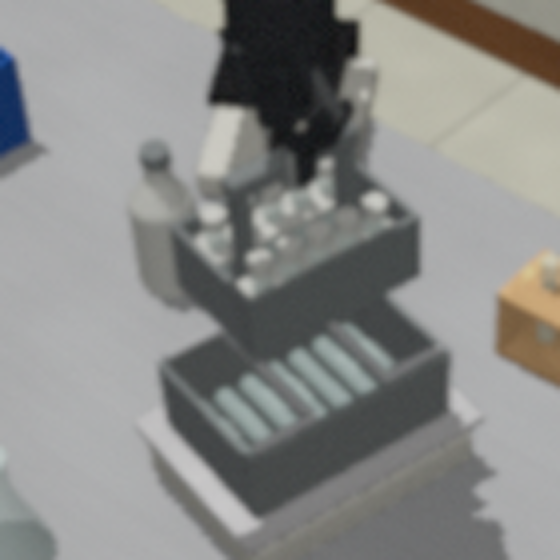

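View pics/t16.png

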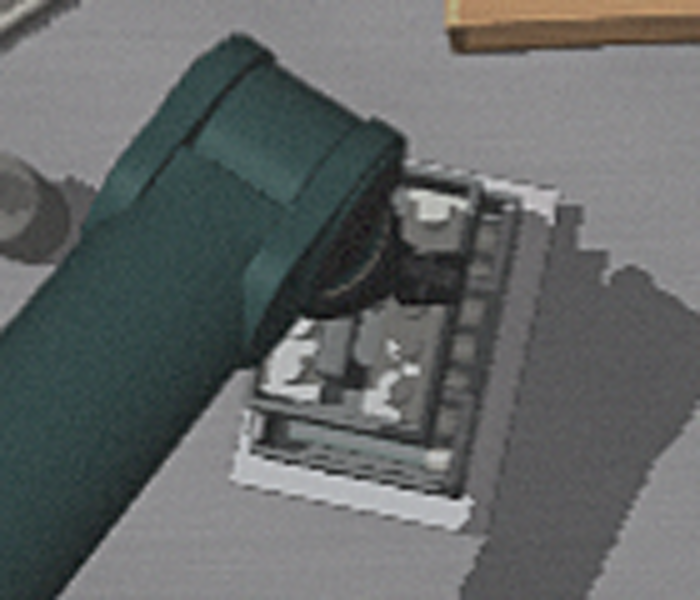

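The carrier hangs level over the tote and is lined up with it. Lowering slowly.

Call:
{"op": "servo_tool", "data": {
  "increments": [
    [[10,1,0],0],
    [[22,1,0],0],
    [[35,1,0],0],
    [[47,1,0],0],
    [[56,1,0],0],
    [[62,1,0],0],
    [[64,1,0],0],
    [[64,1,0],0],
    [[64,1,0],0]
  ]
}}

```text
time: 25.2
eef_pos: [0.5679, 0.0411, 0.2468]
orientation: [-0.075, 0.703, -0.075, -0.703]
ft_force: [0.3, -0.0, -6.1]
gripper_width: 0.0168
```

Run:
```python
from h import *
s=r.state();print(s["eef_pos"],s["ft_force"],s["moment"],s["gripper_width"])
inc((.567,.0425,.24),77.8)
shoot(17)
crop("side",17,220,70,140,140,4,"c17")
for n,p in(("top",(285,150,316,225)),("side",(255,110,335,170))):
    W=cloud(n,np.load(n+"17.npz")["d"]);w=W[p[1]:p[3],p[0]:p[2]];m=(w[...,2]>.195)&(w[...,2]<.215)
    v,u=np.nonzero(m);P=np.array([onz(n,(a+p[0],b+p[1]),.205)[:2] for a,b in zip(u,v)],np.float32);print(n,cv2.minAreaRect(P))
```

```text
[0.5679173  0.04108847 0.24678729] [ 0.34807223 -0.01947209 -6.12580221] [-0.00631091 -0.02772678  0.00305564] 0.016809087831152557
R [[0.001, -0.212, -0.977], [-0.0, -0.977, 0.212], [-1.0, -0.0, -0.001]] cur yaw -102.22 inc [ 6.8 -1.2  1.2] spin deg -0.02 rad -0.0 J7 -1.14
top ((0.5591541528701782, 0.009901095181703568), (0.03972882032394409, 0.15095862746238708), 78.50987243652344)
side ((0.5646307468414307, 0.03597135841846466), (0.11363665014505386, 0.1558505892753601), 77.71644592285156)
```

View pics/c17.png

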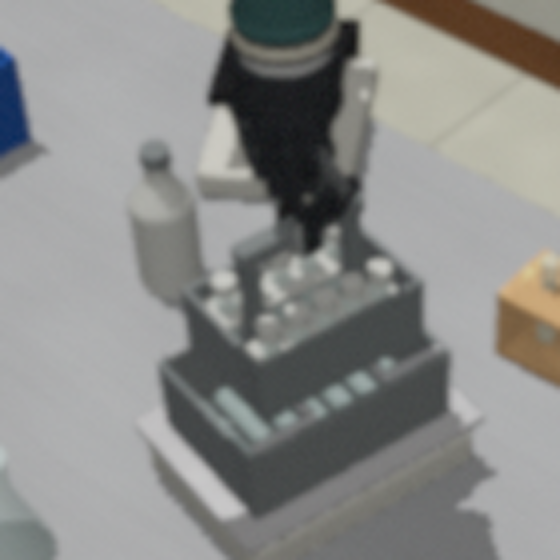

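Call:
{"op": "servo_tool", "data": {
  "increments": [
    [[2,0,0],0],
    [[4,0,0],0],
    [[5,0,0],0],
    [[6,0,0],0],
    [[6,0,0],0],
    [[6,0,0],0]
  ]
}}

```text
time: 25.9
eef_pos: [0.5675, 0.0413, 0.2403]
orientation: [-0.075, 0.703, -0.075, -0.703]
ft_force: [0.1, -0.4, -5.7]
gripper_width: 0.0167
```

Call:
{"op": "servo_tool", "data": {
  "increments": [
    [[1,0,0],0],
    [[1.5,0,0],0],
    [[2,0,0],0],
    [[2,0,0],0]
  ]
}}

```text
time: 26.3
eef_pos: [0.568, 0.0414, 0.2396]
orientation: [-0.076, 0.703, -0.075, -0.703]
ft_force: [-3.0, 2.7, 5.7]
gripper_width: 0.0168
```

Call:
{"op": "servo_tool", "data": {
  "increments": [
    [[-0.5,0,0],0],
    [[-0.5,0,0],0]
  ]
}}

```text
time: 26.5
eef_pos: [0.568, 0.0414, 0.2396]
orientation: [-0.075, 0.703, -0.075, -0.703]
ft_force: [-1.4, 2.7, 5.8]
gripper_width: 0.0171
```

Call:
{"op": "servo_tool", "data": {
  "increments": [
    [[0,0,0],0],
    [[0,0,0],0],
    [[0,0,0],0],
    [[0,0,0],0],
    [[0,0,0],0],
    [[0,0,0],0]
  ],
  "grip": 60
}}

```text
time: 27.1
eef_pos: [0.5675, 0.0412, 0.2388]
orientation: [-0.075, 0.703, -0.075, -0.703]
ft_force: [-0.0, 0.2, -0.2]
gripper_width: 0.0597
```

Call:
{"op": "servo_tool", "data": {
  "increments": [
    [[-15,0,0],0],
    [[-40,0,0],0],
    [[-80,0,0],0],
    [[-120,0,0],0],
    [[-120,0,0],0]
  ]
}}

```text
time: 27.6
eef_pos: [0.5709, 0.0391, 0.3656]
orientation: [-0.076, 0.707, -0.075, -0.699]
ft_force: [0.7, -0.3, 0.4]
gripper_width: 0.0601
```

Run:
```python
from h import *
s=r.state();print(s["eef_pos"],s["ft_force"])
inc((.567,.30,.4))
shoot(18)
crop("side",18,220,70,140,140,4,"c18")
```

```text
[0.57086963 0.03909007 0.36556862] [ 0.74417548 -0.29082492  0.43733676]
R [[0.012, -0.212, -0.977], [-0.0, -0.977, 0.212], [-1.0, -0.002, -0.011]] cur yaw -102.24 inc [ -34.5 -254.2   58.7] spin deg 0 rad 0.0 J7 -1.29
```

View pics/c18.png

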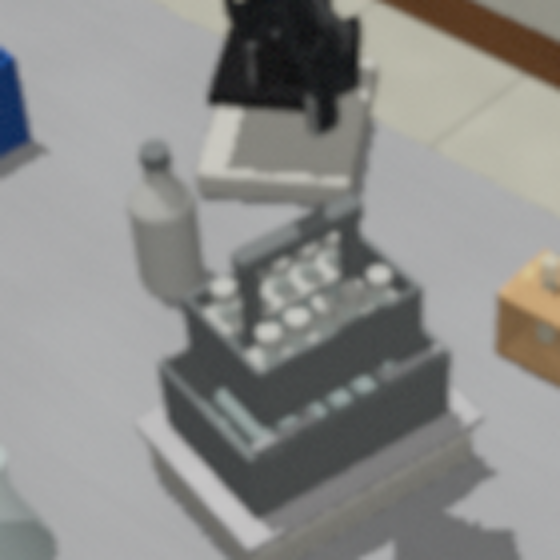

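The carrier stands on the bails, released. I move the arm aside (towards +y) so the top camera has a clear view for a check.

Call:
{"op": "servo_tool", "data": {
  "increments": [
    [[-20,-40,10],0],
    [[-20,-80,20],0],
    [[-20,-120,30],0],
    [[-20,-160,40],0],
    [[-20,-200,50],0],
    [[-20,-250,60],0],
    [[-20,-290,70],0],
    [[-20,-290,70],0]
  ]
}}

```text
time: 28.5
eef_pos: [0.5583, 0.3492, 0.3754]
orientation: [0.07, -0.702, 0.071, 0.705]
ft_force: [0.1, 0.4, -0.3]
gripper_width: 0.0602
```

Run:
```python
from h import *
print(r.state()["time"],r.state()["ft_force"],r.state()["eef_pos"])
shoot(19)
crop("top",19,240,120,220,140,3.6,"t19")
for n,pc in(("top",(250,130,330,235)),("side",(250,100,340,215))):
    W=cloud(n,np.load(n+"19.npz")["d"]);w=W[pc[1]:pc[3],pc[0]:pc[2]]
    for z0,z1,z in((.192,.208,.1995),(.123,.136,.13),(.255,.275,.2645)):
        m=(w[...,2]>z0)&(w[...,2]<z1);v,u=np.nonzero(m)
        P=np.array([onz(n,(a+pc[0],b+pc[1]),z)[:2] for a,b in zip(u,v)],np.float32);q=cv2.minAreaRect(P)
        A=np.c_[w[m][:,:2]-w[m][:,:2].mean(0),np.ones(m.sum())];f=np.linalg.lstsq(A,w[m][:,2],rcond=None)[0]
        print(n,z,np.round(q[0],4),np.round(q[1],4),round(q[2],2),"z",w[m][:,2].mean().round(4),"slope",f[:2].round(3))
for nm,p,a,b in(("dishes",(430,155,462,190),.04,.06),("beaker",(350,222,385,252),.07,.1),("flask",(238,242,268,272),.03,.13),("bottle",(195,145,232,178),.03,.16)):
    for k in(0,19):
        W=cloud("top",np.load(f"top{k}.npz")["d"])[p[1]:p[3],p[0]:p[2]];m=(W[...,2]>a)&(W[...,2]<b);print(nm,k,np.round(cv2.minAreaRect(W[m][:,:2].astype(np.float32))[0],4))
```

```text
28.5 [ 0.11806811  0.3663301  -0.26567644] [0.55826233 0.34919806 0.37540542]
top 0.1995 [0.566  0.0437] [0.1047 0.1503] 77.76 z 0.2 slope [-0.01  -0.003]
top 0.13 [0.5648 0.0458] [0.1385 0.1902] 77.81 z 0.1298 slope [-0.004 -0.004]
top 0.2645 [0.5655 0.0431] [0.0185 0.1092] 77.86 z 0.2635 slope [0.004 0.015]
side 0.1995 [0.5643 0.0376] [0.1099 0.1541] 77.62 z 0.1989 slope [0.01  0.017]
side 0.13 [0.5852 0.1406] [0.3476 0.1908] 77.89 z 0.1289 slope [-0.002  0.001]
side 0.2645 [0.5626 0.034 ] [0.025  0.1087] 77.97 z 0.2615 slope [0.039 0.143]
dishes 0 [ 0.6128 -0.4572]
dishes 19 [ 0.6125 -0.4576]
beaker 0 [ 0.3974 -0.1948]
beaker 19 [ 0.3975 -0.195 ]
flask 0 [0.3373 0.167 ]
flask 19 [0.3377 0.1693]
bottle 0 [0.6512 0.3005]
bottle 19 [0.6523 0.3012]
```

View pics/t19.png

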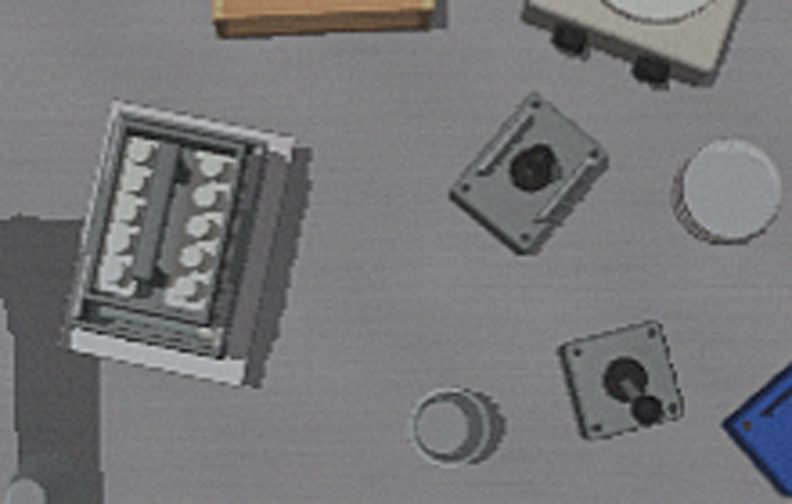

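View pics/side19.png

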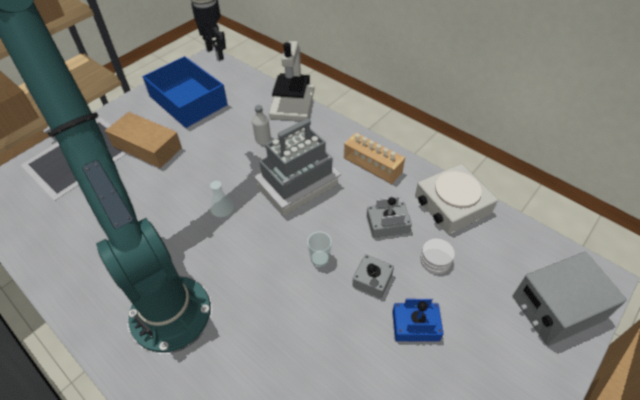

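The final views show the carrier centred and square on the tote, the selector knob upright at about top (388,166), the stirrer lever unmoved, and the bystanders within about 2 mm of where they started. I'm handing in.

```bash
python3 -c "
from cell import r
print(r.sign_off())"
```

```text
the job is handed in; nothing more can be done
None
```

The job is done and handed in, with the arm clear of everything at about 28.6 s of the 64 s allowed. `sign_off` reports no verdict, so what follows rests on my own checks.

I set the mixer's lever to its upright off detent, then swung in the far and near bails in turn. Each was pressed down to its stop: the fingertips ended at z = 0.139 m under about 9–13 N, where flat bails would put them. I then lifted the carrier by its handle, lowered it level onto the bails until the force reading showed contact, and let go.

**Last checks:**
- **Carrier position:** in the top view it is about 2 mm off the tote's centre each way and in line within about 0.1°. Its rim is at z = 0.200 m (0.1995 m expected).
- **Carrier tilt:** a plane fitted to its rim slopes about 0.01 rad in the top view and 0.02 rad in the side view, both within the 0.06 limit.
- **Levers:** in both views the mixer's lever stands upright and the other box's lever still leans as it did.
- **Bystanders:** the glassware, dishes and bottle measured within about 2.5 mm of where they started.

**Disagreements:** The two cameras disagreed by about 6–11 mm in y. I settled it by comparing with the gripper's own position where it touched things, which put the truth between them. Two of the final side-view figures are unusable: the tote rim came out far too large, and the handle slope was inflated, most likely because other surfaces were picked up with them. For the tote and carrier positions I relied on the top view.

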